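# Press a brass foot into a bag base bar and ease the press lever back

### The arm

A 7-joint arm with a two-finger parallel gripper is mounted at the origin on the work surface. World frame = base frame: x ahead of the robot, y to its left, z up, the work surface at z = 0. Lengths are in mm, angles in rad, forces in N, time in s.
With the tool pointing down it reaches from about 425 to 975 mm from the base axis. Payload 16.7 kg.
Tool frame: the origin (TCP) lies on the front face of the gripper's body, between the roots of the fingers; the fingertips stand 73 mm ahead of it and the grasp point (between the pads) lies 54 mm ahead of it; z points along the fingers, y is the line along which they close (so a half turn about z gives the same grasp; the last joint's range is limited). The gripper opens to 85 mm and grips with 20 to 120 N. Pads are 22 mm wide; open, the fingers measure 114 mm over their backs; the gripper's body (76 mm by 85 mm) begins 54 mm behind the grasp point. The pads swing forward as they close: fully open they stand 13 mm farther back than shut.
Start: joints at [1.093, 0.426, 0.074, 1.606, -0.034, 1.111, -0.067], TCP at [217.291, -639.035, 303.902] pointing down, gripper open.
Joint ranges: [-2.85, 2.85], [-0.5, 2.14], [-1.23, 1.37], [0.21, 2.46], [-1.02, 4.16], [0.16, 2.05], [-2.73, 2.73]. Speed limits (rad/s): [1.89, 1.89, 2.39, 2.39, 3.01, 3.01, 3.01].

### API

Orientations are given as a rotation vector (axis times angle).
In Python, from plant import env, optics, order gives the robot as it stands.
- The arm moves only by the tool step_arm, never from a script. Its argument "series" is a list that holds one entry, the list of rows, each a list of 6 numbers: the shift along the tool's x, y, z in m, then the turn, a rotation vector about the tool's x, y, z in rad. A call has exactly 10 rows; each row is the pose to reach, as a shift and turn from the pose commanded when the call began, along the tool's axes at that moment; what a row does not reach only later rows make up. A row lasts 1/12 s, in which the tool goes at most 41.7 mm and 7.16 degrees, less where a joint would pass 70% of its speed; a pose out of reach is approached as far as the arm can. A call with a gripper value outside its range is refused whole. "jaw" is the finger opening in m, from 0 to 0.0854, set as the call begins (left out, the last holds). The fingers move at their own pace and stop on an object; "force" is the grip in N (left out, the last holds). Time passes only in rows, so rows that repeat a pose let the fingers close, or fill a call up. It gives the time, the measured TCP pose, the force, the opening and the grip force at its end, in the units of the state.
- env.get_obs(): the state, without advancing time (a new reading comes with each control period).
- optics.snapshot(name): name is "scene" or "top" or "wrist"; returns the picture (420x560x3 uint8, red, green, blue); there is no depth.
- optics.camera_model(name): a dict with "mtx" (3x3 intrinsics, pixels), "view" (4x4, takes a point from world to camera coordinates). Camera axes: x right, y down, z forward; pixel columns grow to the right and rows downward; lengths in mm; the calibration is good to about 2 mm. The wrist camera is an equidistant fisheye: a pixel r from the principal point sees the ray r / f radians off the axis. A picture is of the moment at which its call begins: read the wrist's pose just before it. camera_model takes no time and is no camera call; for the wrist camera it gives the pose at the moment of the call.
- order.sign_off(): hands the job in; it is judged then, once.
Trained networks look in the newest picture that a camera, given by its name, has taken for a name from the list of things; names that differ only in an ending like _2 or _b are one class to them, and where a whole thing is asked for, a point or a joint stands for the part that bears it (a point fixed in the world has none). Each returns a list of dicts, best first, with "p" (0 to 1); they miss things now and then, are a little off and sometimes report something else, mostly with a low value. They report only what shows in the picture. A call takes as long as a camera call. They do not tell look-alikes from the thing itself.
- optics.find_in(camera, thing): "point" ([column, row] in pixels, amid what is visible of it).
- optics.place_of(camera, thing): "point" ([column, row] in pixels: a listed point, or the origin of a listed thing).
The state is a dict: "clock": time; "joints": joint angles; "joint_vel": joint speeds; "joint_torque": joint torques, N m; "ee_pos": TCP position; "tcp_rot": TCP orientation; "force": force on the tool from outside, world axes, zero at the start; "wrist_torque": the same for the moment, N m; "finger_gap": opening from 0.0 (shut) to 1.0 (fully open); "gripper_force": force on a finger pad.
Only numpy, scipy, OpenCV 4.12 (cv2) and the standard library are available. Lean on these libraries where they do the work, as an engineer would, in place of code of your own. Each camera call takes 0.05 s, during which the arm holds its last target. There are 200 camera calls.

### The job

Lay the wooden bag base bar on the table of the green lever press with its standing brass foot under the die, and pull the lever down until the foot is fully home in the wood. Then let the lever back up slowly, riding its spring all the way to the top stop without ever letting it snap back. Last, take the bar out and lay it flat, feet up, in the wooden tray without dropping it, and leave the bowl and the jar where they are.

Things in the scene. Friction and masses are not known exactly. Their poses are not given: they have to be found in the camera images.
- bar_center (a point): Centre (half-way up) of the loose beech base bar, 50 x 200 x 14 mm (x, y, z of its frame, z up), 0.11 kg, flat on the bench to one side of the press. Two brass dome feet, 16 mm wide, stand on the centre line of its top face: the one at y = +50 mm is already home (dome 6 mm tall, bar's end there painted blue), the one at y = -50 mm is to be pressed.
- bar_grip (a point): Where to grip the bar, across its 50 mm width: on its centre line, half-way up, 60 mm from its centre on the side of the home foot, 110 mm from the foot to be pressed. Same axes as the bar. This end stays outside the press.
- foot_top (a point): Top centre of the brass foot to be pressed. It stands on a thin shank with its dome 8 mm clear of the bar, so its top is 28 mm above the bar's underside; once home it is 20 mm above it.
- foot (a joint): How far that foot has been pressed in, in m: 0 at the start (8 mm proud), 0.008 fully home. It needs about 35 N from the die and stays where it is pressed to.
- press: Green lever press, fixed to the bench; origin at the bench right below the die. z up, -x its open front (towards the robot), +x its column (begins at x = 62 mm), +y its free left side, -y its lever side. The head is 62 mm wide, its underside 154 mm above the bench, its top 246 mm, its front at x = -33 mm; a spring drum on its left reaches y = 47 mm, from x = 0 to 60 mm, 170 to 230 mm above the bench.
- bolster (a point): Centre of the top of the press's flat steel table, right below the die, 60 mm above the bench; axes as the press. The table is 104 mm deep (x) by 160 mm wide (y). The bar goes across it, length along the press's y, standing foot under the die and its other half out to +y, where the end overhangs the table by 70 mm.
- die (a point): Centre of the flat round face (30 mm wide) of the die below the ram. With the lever up it is 54 mm above the table; it goes down 34 mm per radian of lever. Its x and y are those of the table's centre.
- lever (a joint): Press lever, rad: 0 is up against its top stop, grows as the ball is pulled down. The die meets the standing foot at about 0.77; at 1.0 the foot is fully home and the lever goes solid (empty, it stops at 1.075). A spring returns it: about 3 N at the ball near the top, 8 N at 1.0, and about 14 N while driving the foot. Let go when down, it snaps up.
- lever_ball (a point): Centre of the black ball, 36 mm wide, on the end of the 13 mm steel lever rod: pinch it from above, fingers on its two sides along the press's y. It swings in the press's x-z plane, 190 mm from the pivot, on the robot's side. At the top stop it is 157 mm in front of (-x) and 107 mm above the pivot; at 1.0 rad it is 175 mm in front and 74 mm below.
- lever_pivot (a point): Centre of the lever's hinge on the -y side of the press head, 30 mm behind and 56 mm to the -y side of the die, 200 mm above the bench; the hinge axis is the press's y; axes as the press.
- tray: Wooden tray, open top, 150 x 270 x 30 mm outside (x, y, z), 6 mm walls, floor 5 mm thick; origin at the centre of its underside; fixed to the bench. The bar fits lengthwise along its y. It stands on the side of the press where the bar does not start.
- bowl: White paste bowl with a brush, 112 mm wide, 50 mm tall; origin at its underside. Leave alone.
- jar: Amber jar with a brass lid, 72 mm wide, 95 mm tall; origin at its underside. Leave alone.
Mind the look-alikes: they are no part of the job. Of the things that look like the part that bears bar_center, the largest one is meant.

How it is judged (in metres and radians):
On the way, in this order (a step that is already met when the one before it is completed fails the run):
1. The bar lies on the press table with its standing foot under the die, lever up (horizontal distance between foot_top and die below 0.01 m and z of bar_center in the frame of bolster between 0.003 and 0.011 m and value of joint foot below 0.003 m), for 0.2 s.
2. The press has driven the foot home: lever down on it, foot within 1.5 mm of fully in (value of joint foot above 0.0065 m and value of joint lever above 0.92 rad and horizontal distance between foot_top and die below 0.012 m), for 0.1 s.
3. The lever is back at its top stop, the bar still on the press table (value of joint lever below 0.06 rad and value of joint foot above 0.0065 m and horizontal distance between foot_top and die below 0.03 m), for 0.2 s.
At the end, for the whole second after the job is handed in: The bar lies still, flat on the tray's floor (within 0.1 rad, centre less than 18 mm above the tray's underside) and feet up, its foot within 1.5 mm of fully home; the press lever is up (under 0.06 rad) (x of bar_center in the frame of tray between -0.05 and 0.05 m and y of bar_center in the frame of tray between -0.05 and 0.05 m and z of bar_center in the frame of tray below 0.018 m and angle between bar_center's own z axis and vertical below 0.1 rad and value of joint foot above 0.0065 m and value of joint lever below 0.06 rad and linear speed of bar below 0.03 m/s); the robot touches nothing.
It fails at once if The lever snaps back (rises faster than 3.5 rad/s, 0.67 m/s at the ball) (velocity of joint lever below -3.5 rad/s).
It fails at once if The bar is dropped (falls faster than 0.7 m/s with no finger on it, about 25 mm) (linear speed of bar above 0.7 m/s and contact force between bar and the fingers below 0.05 N).
It fails at once if The bowl is moved more than 30 mm (distance of bowl from where it was at the start of the episode above 0.03 m).
It fails at once if The jar is moved more than 30 mm (distance of jar from where it was at the start of the episode above 0.03 m).
It also fails if it takes over 72 s, if anything falls off the work surface, if the arm or the gripper's body presses on something with over 40 N, if the wrist force passes 120 N, or if a joint passes its speed limit or range.

## Working session

There is one attempt and no reset: what is moved stays moved. The work goes in short steps, Python scripts to look and compute and a tool call to move; the robot and the scene stay as the last step left them, time stands still between calls to the robot, and variables do not carry over. Pictures are saved under pics/ and viewed, at most 10 in all, crops included, and the job is handed in when it is done.

Besides the shell and the picture viewer there is one more tool, called after ">>>" in YAML: its name, and indented under it one key for each argument. step_arm: Moves the arm, as the interface text tells. Its arguments: {"type":"object","properties":{"series":{"type":"array","items":{"type":"array","items":{"type":"array","items":{"type":"number"}}}},"jaw":{"type":"number"},"force":{"type":"number"}},"required":["series"]}

```bash
mkdir -p pics; ls; python3 - <<'E'
from plant import env,optics,order
import cv2,numpy as np
o=env.get_obs();print(o['clock'],o['ee_pos'],o['tcp_rot'],o['finger_gap'])
a=optics.snapshot('scene');b=optics.snapshot('top')
cv2.imwrite('pics/a.png',a[:,:,::-1]);cv2.imwrite('pics/b.png',b[:,:,::-1])
for c in('scene','top'):
    m=optics.camera_model(c);print(c,m['mtx'].tolist() if hasattr(m['mtx'],'tolist') else m['mtx'],np.round(m['view'],3).tolist())
    for t in('bar_center','foot_top','bar_grip','bolster','die','lever_ball','lever_pivot','press','tray','bowl','jar'):
        print(t,[(np.round(d['point']).tolist(),round(d['p'],2)) for d in optics.place_of(c,t)][:4])
E
```

```text
pics
0.0 [ 217.22493856 -638.75170885  303.1913418 ] [-3.09823314e+00 -5.12433372e-01  4.76092354e-04] 1.0002352067540934
scene [[515.3976145839954, 0.0, 283.95602010803987], [0.0, 515.3976145839954, 210.75271366769766], [0.0, 0.0, 1.0]] [[0.311, 0.95, 0.013, -29.175], [0.656, -0.205, -0.727, -211.202], [-0.688, 0.234, -0.687, 2239.027], [0.0, 0.0, 0.0, 1.0]]
bar_center [([129.0, 284.0], 0.8), ([241.0, 212.0], 0.73), ([219.0, 261.0], 0.58)]
foot_top [([408.0, 221.0], 0.65), ([221.0, 261.0], 0.37)]
bar_grip [([126.0, 276.0], 0.84), ([239.0, 252.0], 0.78), ([245.0, 222.0], 0.58)]
bolster [([326.0, 251.0], 0.7)]
die []
lever_ball [([324.0, 168.0], 0.67)]
lever_pivot [([316.0, 224.0], 0.95)]
press [([329.0, 262.0], 0.62)]
tray [([408.0, 221.0], 0.96)]
bowl [([415.0, 266.0], 0.71)]
jar [([263.0, 310.0], 0.98), ([407.0, 219.0], 0.54), ([413.0, 270.0], 0.53)]
top [[468.23080222238667, 0.0, 285.3265020674175], [0.0, 468.23080222238667, 212.87649955399732], [0.0, 0.0, 1.0]] [[-0.001, -1.0, -0.001, -133.677], [-0.971, 0.001, -0.239, 551.391], [0.239, 0.001, -0.971, 1541.102], [0.0, 0.0, 0.0, 1.0]]
bar_center [([346.0, 241.0], 0.97), ([315.0, 293.0], 0.94), ([442.0, 236.0], 0.78), ([326.0, 173.0], 0.45)]
foot_top []
bar_grip [([331.0, 239.0], 0.93), ([444.0, 243.0], 0.89), ([313.0, 279.0], 0.78)]
bolster [([250.0, 199.0], 0.91)]
die []
lever_ball [([235.0, 223.0], 0.77), ([172.0, 175.0], 0.61)]
lever_pivot [([262.0, 186.0], 0.76)]
press [([249.0, 204.0], 0.87)]
tray [([148.0, 235.0], 0.83)]
bowl [([170.0, 174.0], 0.7), ([249.0, 200.0], 0.54), ([335.0, 242.0], 0.25)]
jar [([326.0, 171.0], 0.97)]
```

```bash
python3 - <<'E'
import cv2,numpy as np
b=cv2.imread('pics/b.png');a=cv2.imread('pics/a.png')
cv2.imwrite('pics/b2.png',cv2.resize(b[130:330,90:490],(800,400),interpolation=cv2.INTER_CUBIC))
cv2.imwrite('pics/a2.png',cv2.resize(a[130:350,90:490],(800,440),interpolation=cv2.INTER_CUBIC))
E
```

```text
(no output)
```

View pics/b2.png

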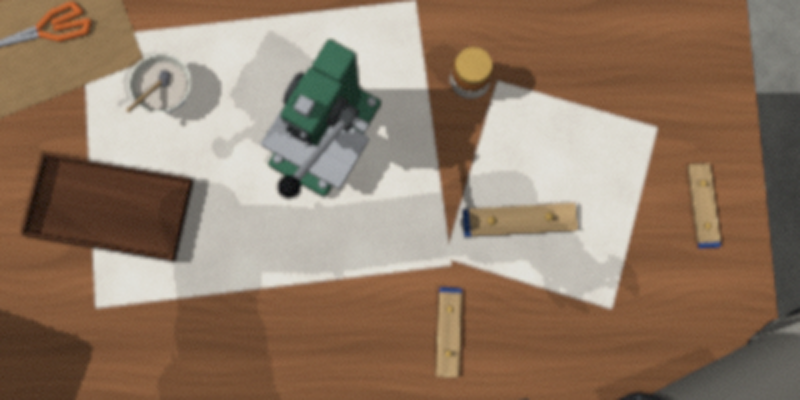

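View pics/a2.png

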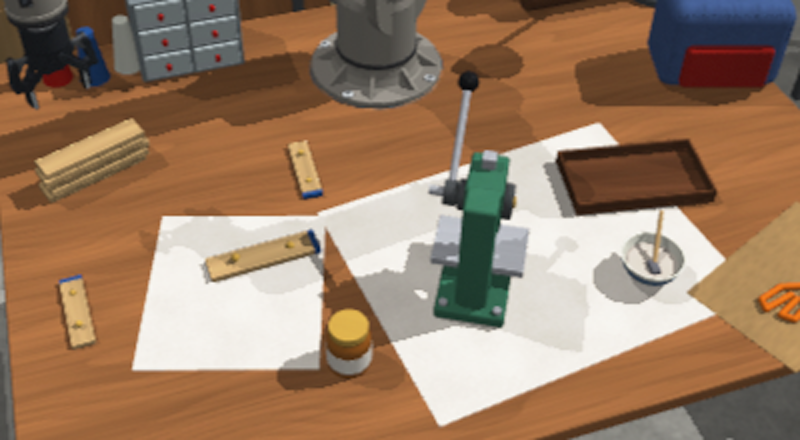

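Top view: there are three bar candidates. The large one is at about (351,240), with its blue end at (324,241). The small ones are at (315,296) and (442,232). In the scene view the large one is at about (220,259), and a stack of blanks at (137,210) has no blue end or feet. I choose the large one at top (351,240). The press is at (250,200), the ball at (234,223), the tray at (148,234), the bowl at (170,172) and the jar at (326,166).

```bash
cat > h.py <<'E'
from plant import env,optics,order
import cv2,numpy as np
from scipy.spatial.transform import Rotation as R
def ray(c,px,m=None):
    m=m or optics.camera_model(c);K=np.array(m['mtx']);V=np.array(m['view'])
    u=(np.array(px,float)-K[:2,2])/[K[0,0],K[1,1]]
    if c=='wrist':
        t=np.hypot(*u); d=np.r_[u/max(t,1e-9)*np.sin(t),np.cos(t)]
    else: d=np.r_[u,1]
    d=V[:3,:3].T@d
    return -V[:3,:3].T@V[:3,3], d/np.linalg.norm(d)
def onz(c,px,z,m=None):
    o,d=ray(c,px,m); return o+d*(z-o[2])/d[2]
def tri(rays):
    A=sum(np.eye(3)-np.outer(d,d) for o,d in rays);b=sum((np.eye(3)-np.outer(d,d))@o for o,d in rays)
    p=np.linalg.solve(A,b);return p,max(np.linalg.norm(np.cross(p-o,d)) for o,d in rays)
def proj(c,P,m=None):
    m=m or optics.camera_model(c);K=np.array(m['mtx']);V=np.array(m['view'])
    q=V[:3,:3]@np.array(P,float)+V[:3,3]
    if c=='wrist':
        n=np.hypot(q[0],q[1]);t=np.arctan2(n,q[2]);u=q[:2]/max(n,1e-9)*t
    else:u=q[:2]/q[2]
    return u*[K[0,0],K[1,1]]+K[:2,2]
def yaw2R(y): # tool down, tool y axis at world angle y (rad)
    ya=np.array([np.cos(y),np.sin(y),0]);z=np.array([0,0,-1.]);return np.c_[np.cross(ya,z),ya,z]
def go(P,yaw=None,o=None):
    """tool shift (m) and turn to bring TCP to P (mm), tool y at angle yaw deg"""
    o=o or env.get_obs();Rt=R.from_rotvec(o['tcp_rot']).as_matrix()
    s=Rt.T@(np.array(P)-o['ee_pos'])/1000
    r=np.zeros(3)
    if yaw is not None:
        best=[R.from_matrix(Rt.T@yaw2R(np.radians(yaw+k))).as_rotvec() for k in(0,180)]
        r=min(best,key=np.linalg.norm)
    print('t',round(o['clock'],2),'tcp',np.round(o['ee_pos'],1),'yaw',np.round(np.degrees(np.arctan2(Rt[1,1],Rt[0,1])),1),'down',np.round(Rt[:,2],3),'shift',np.round(s,4),'turn',np.round(r,3))
    return s,r
E
python3 - <<'E'
from h import *
g=lambda n,px,z:print(n,np.round(onz('top',px,z),1))
full=lambda x,y:(x/2+90,y/2+130)
g('blue',full(467,222),7);g('far',full(579,216),7);g('jar',full(473,65),95);g('bowl',full(160,84),45)
for n,p,q in(('ball',(234.5,223.5),(90+468/2,130+81/2)),('traycorner', full(40,155),(90+712/2,130+190/2))):
    print(n,tri([ray('top',p),ray('scene',q)]))
print('pivot',tri([ray('top',(262,186)),ray('scene',(316,224))]))
for c in [(263,143),(337,190),(368,152)]: g('tab',full(*c),60)
for c in [(43,153),(192,178),(180,260),(24,234)]: g('tray',full(*c),30)
o=env.get_obs();print(R.from_rotvec(o['tcp_rot']).as_matrix().round(2))
print(np.array(optics.camera_model('wrist')['view']).round(2),optics.camera_model('wrist')['mtx'])
E
```

```text
blue [ 464.2 -268.     7. ]
far [ 474.7 -465.2    7. ]
jar [ 723.9 -276.8   95. ]
bowl [706.9 276.4  45. ]
ball (array([461.41103349,  14.17115553, 305.87156525]), np.float64(1.5668324731311343))
traycorner (array([580.77657519, 483.69993682,  24.41614205]), np.float64(2.729905983395536))
pivot (array([603.07277588, -60.60560894, 211.93495324]), np.float64(0.0212311472530261))
tab [593.8  87.4  60. ]
tab [510.3 -42.1  60. ]
tab [577.5 -94.8  60. ]
tray [584.1 479.4  30. ]
tray [538.6 214.1  30. ]
tray [394.2 227.5  30. ]
tray [439.5 499.4  30. ]
[[ 0.95  0.32 -0.  ]
 [ 0.32 -0.95  0.  ]
 [-0.   -0.   -1.  ]]
[[ 3.2000e-01 -9.5000e-01 -0.0000e+00 -6.7514e+02]
 [-9.1000e-01 -3.1000e-01  2.9000e-01 -3.7210e+01]
 [-2.8000e-01 -9.0000e-02 -9.6000e-01  3.7972e+02]
 [ 0.0000e+00  0.0000e+00  0.0000e+00  1.0000e+00]] [[325.1922621    0.         283.82261463]
 [  0.         325.1922621  208.06676943]
 [  0.           0.           1.        ]]
```

```bash
python3 -c "
from h import *
go([465,-320,270],3)"
```

```text
t 1.2 tcp [ 217.3 -639.1  303.9] yaw -71.2 down [-0.  0. -1.] shift [ 0.3372 -0.2223  0.0339] turn [-0.     0.    -1.295]
```

>>> step_arm:
  series:
    - [[0.02,-0.014,0.002,0,0,-0.1],[0.054,-0.036,0.006,0,0,-0.22],[0.09,-0.06,0.01,0,0,-0.34],[0.13,-0.085,0.014,0,0,-0.46],[0.168,-0.11,0.018,0,0,-0.58],[0.205,-0.135,0.022,0,0,-0.7],[0.243,-0.16,0.026,0,0,-0.82],[0.28,-0.185,0.03,0,0,-0.94],[0.315,-0.208,0.034,0,0,-1.06],[0.337,-0.222,0.034,0,0,-1.18]]
  jaw: 0.085
  force: 60

```text
clock: 2.03
ee_pos: [461.5, -323.7, 270.1]
tcp_rot: [2.284, 2.157, -0.0]
force: [0.5, -0.1, 0.1]
finger_gap: 0.997
gripper_force: 0.0
```

```bash
python3 - <<'E'
from h import *
import time
w=optics.snapshot('wrist');m=optics.camera_model('wrist')
cv2.imwrite('pics/w1.png',w[:,:,::-1])
for t in('bar_center','foot_top','bar_grip'):
    for d in optics.place_of('wrist',t)[:3]:print(t,np.round(d['point']),round(d['p'],2),np.round(onz('wrist',d['point'],28 if t=='foot_top' else 7,m),1))
print([np.round(proj('wrist',p,m)).tolist() for p in((464,-268,7),(475,-465,7))])
go([466,-307,150],3)
E
```

```text
bar_center [114. 114.] 0.82 [ 282.8 -226.3    7. ]
bar_center [289. 212.] 0.67 [ 471.9 -347.5    7. ]
foot_top [297. 266.] 0.68 [ 478.8 -401.8   28. ]
foot_top [ 76. 119.] 0.48 [ 244.  -225.9   28. ]
bar_grip [149. 108.] 0.92 [ 327.6 -226.     7. ]
bar_grip [284. 161.] 0.79 [ 469.5 -292.2    7. ]
[[278.0, 138.0], [295.0, 304.0]]
t 2.23 tcp [ 461.5 -324.5  270.2] yaw -3.5 down [ 0.  0. -1.] shift [0.0178 0.0034 0.1202] turn [ 0.    -0.    -0.113]
```

View pics/w1.png

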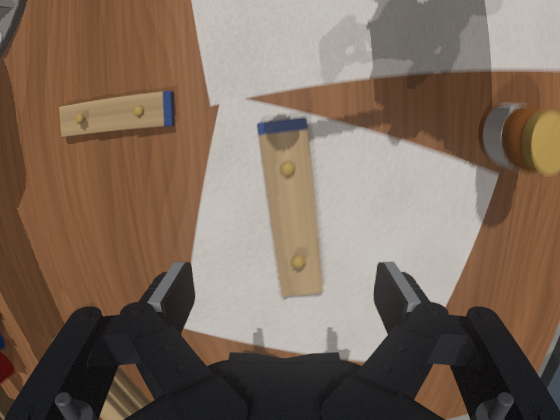

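The wrist view shows the large bar with its blue end at (282,126), home foot at (288,169) and standing foot at (298,262). The small look-alike is at (118,114) and the jar is at (525,138).

```bash
python3 - <<'E'
from h import *
m=optics.camera_model('wrist')
for n,p,z in(('bl',(259,123),14),('br',(307,120),14),('fl',(283,297),14),('fr',(322,292),14),('home',(288,168),19),('stand',(298,261),27)):print(n,np.round(onz('wrist',p,z,m),1))
E
```

```text
bl [ 441.1 -259.9   14. ]
br [ 488.9 -259.8   14. ]
fl [ 452.7 -458.4   14. ]
fr [ 498.6 -454.7   14. ]
home [ 467.2 -306.5   19. ]
stand [ 472.1 -405.5   27. ]
```

```bash
python3 - <<'E'
from h import *
m=optics.camera_model('wrist')
for n,w,t,s in(('home',(288,168),(335.5,240),(235,251.5)),('stand',(298,261),(366,237.5),(206.5,258.5))):
    r=[ray('wrist',w,m),ray('top',t),ray('scene',s)]
    for ii in((0,1),(0,2),(1,2),(0,1,2)): print(n,ii,[np.round(v,1) for v in tri([r[i] for i in ii])])
go([466,-305,150],3)
E
```

```text
home (0, 1) [array([ 467.5, -309.5,    6.4]), np.float64(0.9)]
home (0, 2) [array([ 467.3, -306.2,   18.2]), np.float64(0.4)]
home (1, 2) [array([ 466.2, -307.4,   17.3]), np.float64(1.8)]
home (0, 1, 2) [array([ 466.6, -307.2,   17.4]), np.float64(2.1)]
stand (0, 1) [array([ 474.4, -416.6,    7.3]), np.float64(2.3)]
stand (0, 2) [array([ 472. , -409.1,   20.5]), np.float64(0.4)]
stand (1, 2) [array([ 473.9, -412.2,   24. ]), np.float64(2.7)]
stand (0, 1, 2) [array([ 472.8, -411.2,   21.4]), np.float64(4.2)]
t 2.23 tcp [ 461.5 -324.5  270.2] yaw -3.5 down [ 0.  0. -1.] shift [0.0198 0.0032 0.1202] turn [ 0.    -0.    -0.113]
```

>>> step_arm:
  series:
    - [[0.006,0.001,0.03,0,0,-0.05],[0.015,0.003,0.06,0,0,-0.113],[0.022,0.003,0.09,0,0,-0.113],[0.026,0.003,0.12,0,0,-0.113],[0.026,0.003,0.13,0,0,-0.113],[0.026,0.003,0.13,0,0,-0.113],[0.026,0.003,0.13,0,0,-0.113],[0.026,0.003,0.13,0,0,-0.113],[0.026,0.003,0.13,0,0,-0.113],[0.026,0.003,0.13,0,0,-0.113]]

```text
clock: 3.07
ee_pos: [465.9, -300.4, 141.6]
tcp_rot: [2.165, 2.274, 0.001]
force: [0.7, 0.8, -0.9]
finger_gap: 0.991
gripper_force: 0.0
```

```bash
python3 - <<'E'
from h import *
w=optics.snapshot('wrist');m=optics.camera_model('wrist')
cv2.imwrite('pics/w2.png',w[:,:,::-1])
for p in((467,-307,20),(472.5,-408,28),(466.4,-297.6,7)):print(np.round(proj('wrist',p,m)))
go([466.4,-297.6,74],3)
E
```

```text
[284. 242.]
[285. 366.]
[284. 221.]
t 3.12 tcp [ 465.8 -300.3  141.4] yaw 2.8 down [ 0.002 -0.001 -1.   ] shift [0.0027 0.0006 0.0674] turn [ 0.001  0.001 -0.003]
```

View pics/w2.png

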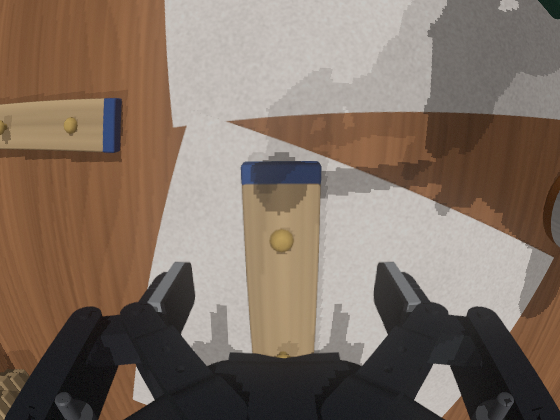

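The bar is centred between the jaws, with the home foot at (282,240) against a predicted (284,242). I'll descend and grip.

>>> step_arm:
  series:
    - [[0.001,0,0.02,0,0,0],[0.002,0,0.04,0,0,0],[0.003,0,0.055,0,0,0],[0.003,0,0.063,0,0,0],[0.003,0,0.067,0,0,0],[0.003,0,0.068,0,0,0],[0.003,0,0.068,0,0,0],[0.003,0,0.068,0,0,0],[0.003,0,0.068,0,0,0],[0.003,0,0.068,0,0,0]]

```text
clock: 3.95
ee_pos: [465.6, -296.9, 72.8]
tcp_rot: [2.165, 2.275, 0.0]
force: [-0.6, -0.6, 1.0]
finger_gap: 0.994
gripper_force: 0.0
```

>>> step_arm:
  series:
    - [[0,0,0,0,0,0],[0,0,0,0,0,0],[0,0,0,0,0,0],[0,0,0,0,0,0],[0,0,0,0,0,0],[0,0,0,0,0,0],[0,0,0,0,0,0],[0,0,0,0,0,0],[0,0,0,0,0,0],[0,0,0,0,0,0]]
  jaw: 0.03
  force: 80

```text
clock: 4.78
ee_pos: [465.4, -296.8, 72.8]
tcp_rot: [2.165, 2.276, -0.0]
force: [-4.0, 1.9, 11.5]
finger_gap: 0.565
gripper_force: 81.9
```

```bash
python3 - <<'E'
from h import *
# press from top/scene detections; refine with both
for t,z in(('bolster',60),('press',0)):
    p=[optics_r for optics_r in ()]
print(tri([ray('top',(250,199)),ray('scene',(326,251))]),onz('top',(250,199),60),onz('scene',(326,251),60),onz('top',(249,204),0),onz('scene',(329,262),0))
a=np.radians(57.2);y=np.array([np.cos(a),np.sin(a)]);x=np.array([y[1],-y[0]])
print('pivot-based die',np.array([603,-60.6])-30*x+56*y)
o=env.get_obs();print(o['ee_pos'],o['finger_gap'],o['gripper_force'],o['force'])
E
```

```text
(array([601.04584622, -12.92131039,  64.60387014]), np.float64(1.2813464453976688)) [602.73172022 -11.32293148  60.        ] [597.06532815 -12.38213098  60.        ] [600.74812975  -3.27727288   0.        ] [599.77554803   2.39161911   0.        ]
pivot-based die [608.11866167   2.7229761 ]
[ 465.42110683 -296.75338207   72.75489528] 0.5648044341262638 81.88428282737732 [-4.0392575   1.91565618 11.51082746]
```

>>> step_arm:
  series:
    - [[0,0,-0.01,0,0,0],[0,0,-0.035,0,0,0],[0,0,-0.07,0,0,0],[0,0,-0.108,0,0,0],[0,0,-0.148,0,0,0],[0,0,-0.188,0,0,0],[0,0,-0.228,0,0,0],[0,0,-0.268,0,0,0],[0.01,0.004,-0.308,0,0,0],[0.03,0.01,-0.342,0,0,0]]

```text
clock: 5.62
ee_pos: [472.8, -267.5, 417.6]
tcp_rot: [2.168, 2.272, -0.0]
force: [1.2, -0.1, -1.3]
finger_gap: 0.561
gripper_force: 83.1
```

>>> step_arm:
  series:
    - [[0.035,0.013,-0.01,0,0,0.04],[0.07,0.026,-0.02,0,0,0.1],[0.107,0.04,-0.02,0,0,0.16],[0.144,0.053,-0.02,0,0,0.22],[0.181,0.067,-0.02,0,0,0.28],[0.218,0.08,-0.02,0,0,0.34],[0.255,0.094,-0.02,0,0,0.4],[0.292,0.107,-0.02,0,0,0.46],[0.329,0.121,-0.02,0,0,0.52],[0.362,0.134,-0.02,0,0,0.57]]

```text
clock: 6.45
ee_pos: [589.3, 104.5, 434.8]
tcp_rot: [-2.72, -1.572, -0.0]
force: [0.2, -0.4, -0.6]
finger_gap: 0.558
gripper_force: 83.1
```

```bash
python3 -c "
from h import *
go([610,167,433],-33);print(env.get_obs()['gripper_force'],env.get_obs()['joints'])"
```

```text
t 6.45 tcp [589.3 104.5 434.8] yaw -29.9 down [ 0.  0. -1.] shift [ 0.0645 -0.0132  0.0018] turn [ 0.    -0.     0.054]
83.11074256896973 [ 0.18336735  0.26080355 -0.57552618  1.58369248  0.14455472  1.33968736
 -0.93220063]
```

>>> step_arm:
  series:
    - [[0.02,-0.004,0,0,0,0.02],[0.045,-0.009,0,0,0,0.04],[0.06,-0.012,0,0,0,0.054],[0.064,-0.013,0.002,0,0,0.054],[0.064,-0.013,0.002,0,0,0.054],[0.064,-0.013,0.002,0,0,0.054],[0.064,-0.013,0.002,0,0,0.054],[0.064,-0.013,0.002,0,0,0.054],[0.064,-0.013,0.002,0,0,0.054],[0.064,-0.013,0.002,0,0,0.054]]

```text
clock: 7.28
ee_pos: [610.1, 163.3, 432.5]
tcp_rot: [2.76, 1.5, 0.0]
force: [0.1, 0.0, -1.4]
finger_gap: 0.564
gripper_force: 83.1
```

```bash
python3 - <<'E'
from h import *
w=optics.snapshot('wrist');m=optics.camera_model('wrist')
cv2.imwrite('pics/w3.png',w[:,:,::-1])
for t in('bolster','lever_ball','lever_pivot','foot_top','press','bowl'):
    for d in optics.place_of('wrist',t)[:2]:print(t,np.round(d['point']),round(d['p'],2),np.round(onz('wrist',d['point'],dict(bolster=60,lever_ball=307,lever_pivot=200,foot_top=387,press=0,bowl=0)[t],m),1))
a=np.radians(-32.8);X=np.array([np.cos(a),np.sin(a),0]);Y=np.array([-X[1],X[0],0]);D=np.array([600,-5,0])
for n,(x,y,z) in dict(tfl=(-52,80,60),tfr=(-52,-80,60),tbl=(52,80,60),hfl=(-33,31,246),hfr=(-33,-31,246),ball=(-127,-56,307)).items():print(n,np.round(proj('wrist',D+x*X+y*Y+[0,0,z],m)))
go([610,167,433],-33)
E
```

```text
bolster [337. 257.] 0.59 [603.2   4.9  60. ]
foot_top [154.  99.] 0.46 [614.4 257.  387. ]
foot_top [331. 245.] 0.29 [638.9 173.6 387. ]
press [328. 243.] 0.91 [597.3   4.8   0. ]
bowl [296.  61.] 0.95 [709.7 283.1   0. ]
tfl [305. 213.]
tfr [303. 307.]
tbl [376. 212.]
hfl [335. 319.]
hfr [330. 364.]
ball [239. 422.]
t 7.63 tcp [610.1 163.9 432.2] yaw -32.9 down [ 0.  0. -1.] shift [ 0.0025 -0.0018 -0.0008] turn [ 0.    -0.     0.002]
```

View pics/w3.png

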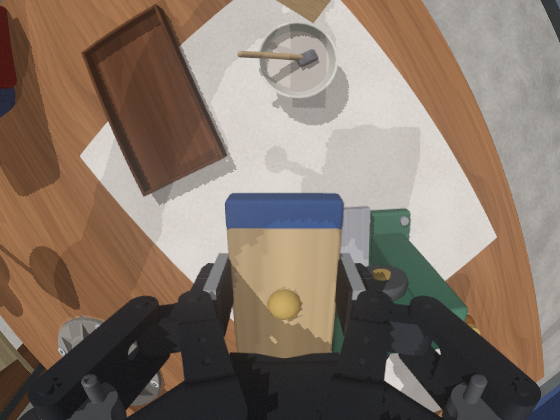

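The wrist view shows the bar held, with its home foot at (285,304). The table's back-left corner is at (368,207), the drum at (385,280), the bowl at (298,60) and the tray at (155,100). I'll refine the press pose by overlaying the model on the fixed views.

```bash
cat > ov.py <<'E'
from h import *
def pts(D,yaw):
    a=np.radians(yaw);X=np.array([np.cos(a),np.sin(a),0]);Y=np.array([-X[1],X[0],0]);D=np.r_[D,0]
    T=lambda x,y,z:D+x*X+y*Y+[0,0,z]
    return T
def draw(img,c,T,sc,x0,y0,m=None):
    P=lambda *p:tuple(int(v) for v in (proj(c,T(*p),m)-[x0,y0]+.5)*sc)
    for zs,b in((60,(-52,52,-80,80)),(246,(-33,62,-31,31))):
        q=[P(x,y,zs) for x,y in((b[0],b[2]),(b[1],b[2]),(b[1],b[3]),(b[0],b[3]))]
        cv2.polylines(img,[np.array(q)],True,(0,0,255) if zs==60 else (255,0,255),1)
    cv2.circle(img,P(-127,-56,307),3,(0,255,255),1);cv2.circle(img,P(30,-56,200),3,(0,255,255),1)
E
python3 - <<'E'
from ov import *
T=pts([600,-5],-32.8);out=[]
for f,c,x0,y0 in(('b','top',205,140),('a','scene',280,150)):
    i=cv2.resize(cv2.imread(f'pics/{f}.png')[y0:y0+100,x0:x0+95],None,fx=4,fy=4,interpolation=cv2.INTER_CUBIC)
    j=i.copy();draw(j,c,T,4,x0,y0);out.append(j)
cv2.imwrite('pics/ov1.png',np.hstack(out))
m=optics.camera_model('wrist');print(onz('wrist',(369,207),60,m))
E
```

```text
[682.43902904  47.60108735  60.        ]
```

View pics/ov1.png

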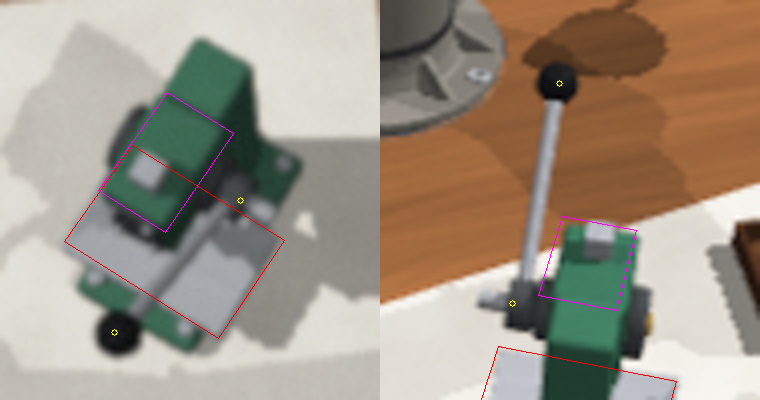

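>>> step_arm:
  series:
    - [[0,0,0.02,0,0,0],[0,0,0.055,0,0,0],[0,0,0.093,0,0,0],[0,0,0.132,0,0,0],[0,0,0.171,0,0,0],[0,0,0.21,0,0,0],[0,0,0.245,0,0,0],[0,0,0.27,0,0,0],[0,0,0.282,0,0,0],[0,0,0.285,0,0,0]]

```text
clock: 8.47
ee_pos: [609.3, 163.8, 145.1]
tcp_rot: [-2.758, -1.502, 0.005]
force: [-0.4, 0.0, -1.2]
finger_gap: 0.559
gripper_force: 83.1
```

```bash
python3 - <<'E'
from ov import *
w=optics.snapshot('wrist');m=optics.camera_model('wrist');s=optics.snapshot('scene')
i=w[:,:,::-1].copy();draw(i,'wrist',pts([600,-5],-32.8),1,0,0,m)
j=cv2.resize(s[130:340,260:420,::-1],None,fx=2,fy=2,interpolation=cv2.INTER_CUBIC);j=np.pad(j,((0,0),(0,0),(0,0)))
i=i[:,180:560]
cv2.imwrite('pics/w4.png',np.hstack([i,j[:420]]))
go([610,167,147],-33)
for t in ('foot_top','die','bolster'):
  for c in('scene','wrist'):print(t,c,[(np.round(d['point']),round(d['p'],2)) for d in optics.place_of(c,t)][:3])
E
```

```text
t 8.57 tcp [610.5 164.3 147.8] yaw -32.9 down [ 0.  0. -1.] shift [ 0.002  -0.0019  0.0008] turn [ 0.    -0.     0.002]
foot_top scene [(array([328., 251.]), 0.69)]
foot_top wrist [(array([286., 279.]), 0.73)]
die scene []
die wrist []
bolster scene [(array([327., 252.]), 0.88)]
bolster wrist [(array([29., 98.]), 0.27)]
```

View pics/w4.png

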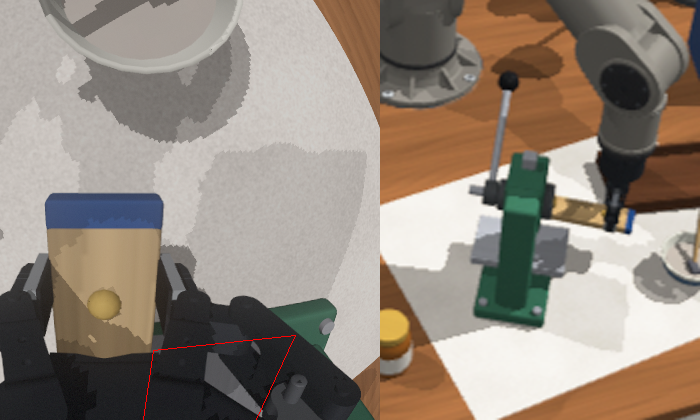

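The wrist view shows the home foot at (284,305) and the base plate corner at (513,303). In the scene view the press is unchanged and the bar is held clear in front, with its blue end near (385,240).

```bash
python3 - <<'E'
from ov import *
m=optics.camera_model('wrist');o=env.get_obs();t=o['ee_pos'];b=t[2]-72.8
T=pts([600,-5],-32.8)
h=onz('wrist',(284,304),b+19,m);e=(onz('wrist',(226,200),b+14,m)+onz('wrist',(343,200),b+14,m))/2
Y=T(0,1,0)-T(0,0,0);X=T(1,0,0)-T(0,0,0)
for n,v in(('home',h),('end',e)):print(n,np.round([(v-t)@X,(v-t)@Y],1))
G=T(0,110,0);G[2]=0
go([*T(0,110,0)[:2],147],-32.8,o);go([*T(0,150,0)[:2],147],-32.8,o);go([*T(-85,150,0)[:2],147],-32.8,o)
E
```

```text
home [ 0.6 -8.7]
end [ 0.9 38.5]
t 8.87 tcp [610.6 164.1 148.5] yaw -32.9 down [ 0.002  0.    -1.   ] shift [-0.0377  0.0828  0.0015] turn [ 0.001 -0.001 -0.002]
t 8.87 tcp [610.6 164.1 148.5] yaw -32.9 down [ 0.002  0.    -1.   ] shift [0.0023 0.0827 0.0016] turn [ 0.001 -0.001 -0.002]
t 8.87 tcp [610.6 164.1 148.5] yaw -32.9 down [ 0.002  0.    -1.   ] shift [ 0.0021 -0.0023  0.0015] turn [ 0.001 -0.001 -0.002]
```

>>> step_arm:
  series:
    - [[0,0.02,0.001,0,0,0],[0,0.045,0.003,0,0,0],[-0.001,0.07,0.004,0,0,0],[-0.005,0.081,0.004,0,0,0],[-0.012,0.083,0.004,0,0,0],[-0.02,0.083,0.004,0,0,0],[-0.028,0.083,0.004,0,0,0],[-0.034,0.083,0.004,0,0,0],[-0.036,0.083,0.004,0,0,0],[-0.036,0.083,0.004,0,0,0]]

```text
clock: 9.7
ee_pos: [659.7, 88.4, 143.6]
tcp_rot: [2.759, 1.501, 0.0]
force: [0.3, 0.3, -1.2]
finger_gap: 0.558
gripper_force: 83.1
```

```bash
python3 - <<'E'
from ov import *
T=pts([600,-5],-32.8);o=env.get_obs()
w=optics.snapshot('wrist');m=optics.camera_model('wrist');s=optics.snapshot('scene');t=optics.snapshot('top')
go([*T(0,110,0)[:2],134],-32.8,o)
i=w[:,:,::-1].copy();draw(i,'wrist',T,1,0,0,m)
def f(im,c,x0,y0,w,h,sc):
    j=cv2.resize(im[y0:y0+h,x0:x0+w,::-1],None,fx=sc,fy=sc,interpolation=cv2.INTER_CUBIC);draw(j,c,T,sc,x0,y0)
    b=o['ee_pos'][2]-72.8;X=T(1,0,0)-T(0,0,0);Y=T(0,1,0)-T(0,0,0)
    q=[o['ee_pos']*[1,1,0]+x*X+y*Y+[0,0,b+14] for x,y in((-25,40),(25,40),(25,-160),(-25,-160))]
    cv2.polylines(j,[((np.array([proj(c,p) for p in q])-[x0,y0]+.5)*sc).astype(int)],True,(255,255,0),1);return j
A=f(t,'top',200,140,100,75,4);B=f(s,'scene',290,190,100,75,4)
cv2.imwrite('pics/w5.png',np.vstack([np.hstack([A,B]),np.hstack([i[150:420,100:500],i[150:420,160:560]])]))
E
```

```text
t 9.7 tcp [659.7  88.4 143.6] yaw -32.9 down [ 0. -0. -1.] shift [-0.0008  0.0004  0.0096] turn [ 0.     0.    -0.002]
```

View pics/w5.png

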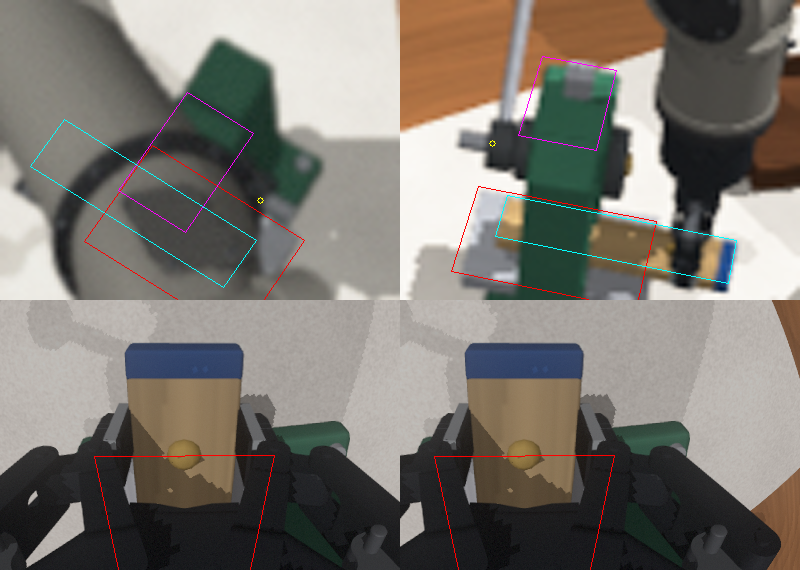

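Scene overlay: the bar and table outlines match the model to within a few mm. The wrist view shows the home foot unmoved at (285,304). I'll lower the bar.

>>> step_arm:
  series:
    - [[0,0,0.002,0,0,0],[0,0,0.004,0,0,0],[0,0,0.006,0,0,0],[0,0,0.008,0,0,0],[0,0,0.009,0,0,0],[0,0,0.01,0,0,0],[0,0,0.011,0,0,0],[0,0,0.011,0,0,0],[0,0,0.011,0,0,0],[0,0,0.011,0,0,0]]

```text
clock: 10.68
ee_pos: [660.2, 88.8, 132.6]
tcp_rot: [2.759, 1.502, 0.0]
force: [-2.5, 0.9, 6.2]
finger_gap: 0.562
gripper_force: 83.9
```

```bash
python3 - <<'E'
from ov import *
o=env.get_obs();print(o['ee_pos'],o['force'],o['wrist_torque'])
s=optics.snapshot('scene')
T=pts([600,-5],-32.8)
for n,z in(('home',(0,100,80)),('foot',(0,0,88)),('grip',(0,110,67)),('bar',(0,50,67)),('b',(0,0,60))):print(n,proj('scene',T(*z)))
for t in('foot_top','bar_center','bar_grip','bolster','die'):print(t,[(np.round(d['point'],1),round(d['p'],2)) for d in optics.place_of('scene',t)][:3])
E
```

```text
[660.21471847  88.76129769 132.62923458] [-2.49811242  0.86919288  6.16662378] [-0.1397235   0.69038731 -0.04838628]
home [357.60908554 252.95203308]
foot [328.88357552 245.62421285]
grip [360.09387607 256.08168654]
bar [342.74393634 252.61699309]
b [328.29733631 251.1252075 ]
foot_top []
bar_center [(array([129.6, 284.2]), 0.91), (array([241.3, 213.3]), 0.71), (array([340.7, 255.3]), 0.62)]
bar_grip [(array([362.2, 255.7]), 0.62), (array([127.6, 272.7]), 0.62), (array([243.5, 222.9]), 0.5)]
bolster [(array([325.4, 252.3]), 0.65)]
die [(array([405.8, 219.6]), 0.68), (array([316.6, 227.2]), 0.49)]
```

>>> step_arm:
  series:
    - [[0,0,0,0,0,0],[0,0,0,0,0,0],[0,0,0,0,0,0],[0,0,0,0,0,0],[0,0,0,0,0,0],[0,0,0,0,0,0],[0,0,-0.005,0,0,0],[0,0,-0.015,0,0,0],[0,0,-0.03,0,0,0],[0,0,-0.05,0,0,0]]
  jaw: 0.085

```text
clock: 11.82
ee_pos: [659.9, 88.7, 183.1]
tcp_rot: [-2.759, -1.502, 0.001]
force: [0.5, 0.4, -0.2]
finger_gap: 0.993
gripper_force: 0.0
```

>>> step_arm:
  series:
    - [[0,0,-0.035,0,0,0],[0,0,-0.07,0,0,0],[0,0,-0.108,0,0,0],[0,0,-0.146,0,0,0],[0,0,-0.184,0,0,0.06],[0,0,-0.22,0,0,0.16],[0,0,-0.245,0,0,0.28],[0,0,-0.26,0,0,0.4],[0,0,-0.265,0,0,0.52],[0,0,-0.265,0,0,0.64]]

```text
clock: 12.65
ee_pos: [660.0, 89.1, 451.3]
tcp_rot: [-3.093, -0.549, -0.007]
force: [-0.0, 0.2, -0.6]
finger_gap: 0.996
gripper_force: 0.0
```

```bash
python3 - <<'E'
from ov import *
T=pts([600,-5],-32.8);o=env.get_obs();print(o['joints'].round(2),o['force'])
w=optics.snapshot('wrist');m=optics.camera_model('wrist')
for t,z in(('bar_center',67),('bar_grip',67)):
    for d in optics.place_of('wrist',t)[:3]:print(t,np.round(d['point']),round(d['p'],2),np.round(onz('wrist',d['point'],z,m),1))
cv2.imwrite('pics/w6.png',w[:,:,::-1])
go([463,16,450],-122.8,o);print(T(0,50,67),T(0,110,67))
E
```

```text
[ 0.09  0.36 -0.45  1.41  0.15  1.4  -1.57] [-0.00157495  0.15802295 -0.61966759]
bar_center [310. 200.] 0.96 [626.5  36.6  67. ]
bar_center [360. 375.] 0.6 [ 327.3 -188.9   67. ]
bar_center [535. 336.] 0.57 [ 504.  -593.4   67. ]
bar_grip [528. 344.] 0.73 [ 479.2 -585.6   67. ]
bar_grip [285. 165.] 0.67 [661.4  88.   67. ]
bar_grip [371. 361.] 0.59 [ 369.4 -191.4   67. ]
t 12.65 tcp [660.   89.1 451.3] yaw -69.9 down [ 0.004  0.001 -1.   ] shift [-0.2101  0.0008  0.0004] turn [-0.002 -0.004  0.924]
[627.08541051  37.02833017  67.        ] [659.58790313  87.46232638  67.        ]
```

>>> step_arm:
  series:
    - [[-0.01,0,0,0,0,-0.1],[-0.025,0,0,0,0,-0.22],[-0.045,0,0,0,0,-0.34],[-0.065,0,0,0,0,-0.46],[-0.085,0,0,0,0,-0.58],[-0.105,0,0,0,0,-0.7],[-0.125,0,0,0,0,-0.82],[-0.145,0,0,0,0,-0.94],[-0.16,0,0,0,0,-1.06],[-0.17,0,0,0,0,-1.18]]

```text
clock: 13.63
ee_pos: [499.4, 28.9, 447.7]
tcp_rot: [2.246, 2.195, -0.001]
force: [0.6, 0.1, 0.3]
finger_gap: 0.992
gripper_force: 0.0
```

```bash
python3 - <<'E'
from ov import *
o=env.get_obs();print(o['joints'].round(2))
go([463,16,430],57.2,o)
E
```

```text
[ 0.38  0.07 -0.59  1.76  0.04  1.32 -0.24]
t 13.63 tcp [499.4  28.9 447.7] yaw -1.3 down [ 0.    -0.001 -1.   ] shift [-0.0137 -0.0361  0.0177] turn [-0.000e+00  1.000e-03 -1.021e+00]
```

>>> step_arm:
  series:
    - [[-0.002,-0.004,0.002,0,0,-0.12],[-0.004,-0.009,0.005,0,0,-0.24],[-0.006,-0.014,0.008,0,0,-0.36],[-0.008,-0.02,0.011,0,0,-0.48],[-0.01,-0.025,0.013,0,0,-0.6],[-0.012,-0.03,0.015,0,0,-0.72],[-0.014,-0.036,0.018,0,0,-0.84],[-0.014,-0.036,0.018,0,0,-0.96],[-0.014,-0.036,0.018,0,0,-1.02],[-0.014,-0.036,0.018,0,0,-1.02]]

```text
clock: 14.47
ee_pos: [464.2, 16.7, 429.5]
tcp_rot: [0.894, 3.012, -0.001]
force: [-0.2, -0.4, -0.0]
finger_gap: 0.995
gripper_force: 0.0
```

```bash
python3 - <<'E'
from ov import *
T=pts([600,-5],-32.8);o=env.get_obs();print(o['joints'].round(2))
w=optics.snapshot('wrist');m=optics.camera_model('wrist')
for d in optics.place_of('wrist','lever_ball')[:2]:print(np.round(d['point']),round(d['p'],2),np.round(onz('wrist',d['point'],307,m),1))
print(proj('wrist',T(-127,-56,307),m),proj('wrist',(461.4,14.2,306),m),T(-127,-56,307))
i=w[:,:,::-1].copy()
cv2.imwrite('pics/w7.png',i)
go([462,15.5,360],57.2,o)
E
```

```text
[ 0.44  0.01 -0.61  1.86  0.01  1.28  0.82]
[278. 226.] 0.77 [459.5  15.4 307. ]
[320. 233.] 0.66 [477.9  35.1 307. ]
[282.80192207 229.31792391] [278.17146252 228.94884173] [462.91238158  16.72521291 307.        ]
t 14.47 tcp [464.2  16.7 429.5] yaw 56.9 down [ 0. -0. -1.] shift [ 0.0012 -0.0021  0.0695] turn [-0.     0.    -0.004]
```

View pics/w7.png

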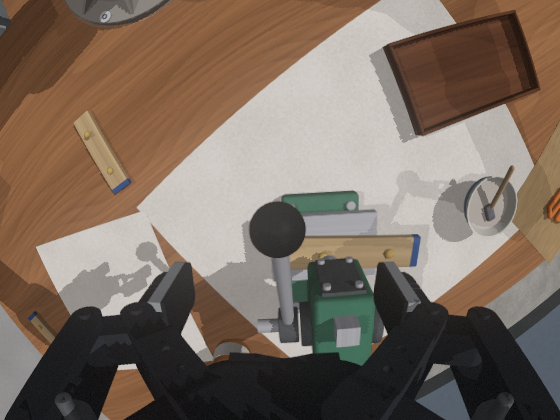

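The wrist view shows the ball at (278,230) centred between the fingers, and the bar lying square on the table with its blue end at (415,250). I'll descend and pinch.

>>> step_arm:
  series:
    - [[0.002,-0.003,0.015,0,0,0],[0.002,-0.003,0.03,0,0,0],[0.002,-0.003,0.045,0,0,0],[0.002,-0.003,0.058,0,0,0],[0.002,-0.003,0.066,0,0,0],[0.002,-0.003,0.07,0,0,0],[0.002,-0.003,0.07,0,0,0],[0.002,-0.003,0.07,0,0,0],[0.002,-0.003,0.07,0,0,0],[0.002,-0.003,0.07,0,0,0]]

```text
clock: 15.4
ee_pos: [461.4, 15.2, 359.9]
tcp_rot: [0.906, 3.007, 0.0]
force: [-0.3, -0.4, -0.8]
finger_gap: 0.996
gripper_force: 0.0
```

>>> step_arm:
  series:
    - [[0,0,0,0,0,0],[0,0,0,0,0,0],[0,0,0,0,0,0],[0,0,0,0,0,0],[0,0,0,0,0,0],[0,0,0,0,0,0],[0,0,0,0,0,0],[0,0,0,0,0,0],[0,0,0,0,0,0],[0,0,0,0,0,0]]
  jaw: 0.02
  force: 80

```text
clock: 16.23
ee_pos: [460.1, 14.3, 359.1]
tcp_rot: [-0.906, -3.006, 0.003]
force: [-11.4, -4.5, 8.1]
finger_gap: 0.388
gripper_force: 78.5
```

```bash
python3 - <<'E'
from h import *
o=env.get_obs();go([461,15,359],57.2,o);print(o['finger_gap']*85.4,o['gripper_force'],o['force'])
# lever arc, in tool coords: tool x = -X press, z down
c0=np.arctan2(107,157)
for q in np.arange(0,1.09,.1):
    a=c0-q; print(round(q,2),'dx(tool)',round((190*np.cos(a)-190*np.cos(c0))/1000,4),'dz',round((190*np.sin(c0)-190*np.sin(a))/1000,4))
E
```

```text
t 16.23 tcp [460.1  14.3 359.1] yaw 56.4 down [-0.003 -0.001 -1.   ] shift [-0.0003  0.001   0.0001] turn [-0.003 -0.001 -0.013]
33.14079001351226 78.51380109786987 [-11.37508859  -4.49615019   8.06951428]
0.0 dx(tool) 0.0 dz 0.0
0.1 dx(tool) 0.0099 dz 0.0162
0.2 dx(tool) 0.0181 dz 0.0333
0.3 dx(tool) 0.0246 dz 0.0512
0.4 dx(tool) 0.0293 dz 0.0696
0.5 dx(tool) 0.0321 dz 0.0884
0.6 dx(tool) 0.033 dz 0.1073
0.7 dx(tool) 0.032 dz 0.1263
0.8 dx(tool) 0.0291 dz 0.1451
0.9 dx(tool) 0.0244 dz 0.1635
1.0 dx(tool) 0.0179 dz 0.1813
```

>>> step_arm:
  series:
    - [[0.005,0,0.008,0,0,0],[0.01,0,0.016,0,0,0],[0.014,0,0.025,0,0,0],[0.018,0,0.033,0,0,0],[0.022,0,0.042,0,0,0],[0.025,0,0.051,0,0,0],[0.027,0,0.06,0,0,0],[0.029,0,0.07,0,0,0],[0.031,0,0.079,0,0,0],[0.032,0,0.088,0,0,0]]
  force: 110

```text
clock: 17.07
ee_pos: [430.7, 31.7, 269.5]
tcp_rot: [-0.905, -3.0, 0.008]
force: [-29.4, -6.1, 11.4]
finger_gap: 0.378
gripper_force: 120.5
```

```bash
python3 - <<'E'
from h import *
o=env.get_obs();go([461,15,359],57.2,o);print(o['finger_gap']*85.4,o['gripper_force'],o['force'],o['joints'].round(2))
optics.snapshot('top')
for d in optics.place_of('top','lever_ball')[:1]:print(d)
E
```

```text
t 17.07 tcp [430.7  31.7 269.5] yaw 56.4 down [-0.009 -0.002 -1.   ] shift [-0.0339  0.0022 -0.0898] turn [-0.007 -0.006 -0.014]
32.29568588527491 120.47045230865479 [-29.4134184   -6.07977025  11.41157049] [ 0.39  0.11 -0.64  2.13  0.08  0.94  0.68]
{'point': [262.3, 187.9], 'p': 0.15}
```

>>> step_arm:
  series:
    - [[0.002,-0.001,0.005,0,0,0],[0.003,-0.002,0.01,0,0,0],[0.003,-0.002,0.015,0,0,0],[0.003,-0.002,0.02,0,0,0],[0.003,-0.002,0.025,0,0,0],[0.002,-0.002,0.03,0,0,0],[0.002,-0.002,0.035,0,0,0],[0.002,-0.002,0.039,0,0,0],[0.001,-0.002,0.043,0,0,0],[0.001,-0.002,0.047,0,0,0]]

```text
clock: 18.0
ee_pos: [433.0, 29.7, 224.3]
tcp_rot: [0.91, 3.006, -0.003]
force: [1.4, -16.5, 9.6]
finger_gap: 0.378
gripper_force: 119.9
```

```bash
python3 - <<'E'
from h import *
o=env.get_obs();go([461,15,359],57.2,o);print(o['finger_gap']*85.4,o['gripper_force'],o['force'],o['joints'].round(2))
X=np.array([.8406,-.5417,0]);Y=np.array([.5417,.8406,0]);print(o['force']@X,o['force']@Y)
E
```

```text
t 18.0 tcp [433.   29.7 224.3] yaw 56.3 down [ 0.    -0.002 -1.   ] shift [-0.0316  0.0031 -0.1346] turn [-0.002  0.001 -0.015]
32.27629394284576 119.94514346122742 [  1.4228778  -16.49511776   9.56139102] [ 0.36  0.18 -0.63  2.17  0.15  0.83  0.62]
10.131476365096448 -13.095023082711423
```

>>> step_arm:
  series:
    - [[-0.002,-0.001,0.005,0,0,0],[-0.003,-0.001,0.01,0,0,0],[-0.005,-0.001,0.015,0,0,0],[-0.006,-0.001,0.02,0,0,0],[-0.007,-0.001,0.025,0,0,0],[-0.008,-0.001,0.03,0,0,0],[-0.01,-0.001,0.035,0,0,0],[-0.012,-0.001,0.04,0,0,0],[-0.013,-0.001,0.043,0,0,0],[-0.014,-0.001,0.046,0,0,0]]

```text
clock: 18.83
ee_pos: [445.2, 22.3, 179.0]
tcp_rot: [0.904, 3.005, -0.001]
force: [1.4, -9.3, 18.2]
finger_gap: 0.379
gripper_force: 127.0
```

```bash
python3 - <<'E'
from h import *
o=env.get_obs();go([461,15,359],57.2,o);print(o['finger_gap']*85.4,o['gripper_force'],o['force'],o['joints'].round(2))
X=np.array([.8406,-.5417,0]);Y=np.array([.5417,.8406,0]);print(o['force']@X,o['force']@Y)
E
```

```text
t 18.83 tcp [445.2  22.3 179. ] yaw 56.5 down [ 0.003 -0.001 -1.   ] shift [-0.0178  0.0027 -0.1799] turn [ 0.001  0.003 -0.012]
32.37398813650196 127.03991174697876 [ 1.43254384 -9.27667975 18.19864812] [ 0.34  0.28 -0.6   2.19  0.23  0.73  0.57]
6.2293737737555555 -7.021968003330541
```

>>> step_arm:
  series:
    - [[0,0,0.001,0,0,0],[0,0,0.002,0,0,0],[-0.001,0,0.002,0,0,0],[-0.001,0,0.003,0,0,0],[-0.001,0,0.003,0,0,0],[-0.001,0,0.004,0,0,0],[-0.001,0,0.004,0,0,0],[-0.001,0,0.004,0,0,0],[-0.001,0,0.004,0,0,0],[-0.001,0,0.004,0,0,0]]

```text
clock: 19.67
ee_pos: [446.4, 21.7, 175.5]
tcp_rot: [0.904, 3.004, -0.0]
force: [3.2, -10.8, 19.5]
finger_gap: 0.377
gripper_force: 126.9
```

```bash
python3 - <<'E'
from h import *
o=env.get_obs();go([461,15,359],57.2,o);print(o['force'],o['gripper_force'])
s=optics.snapshot('scene');
X=np.array([.8406,-.5417,0]);Y=np.array([.5417,.8406,0]);D=np.array([600,-5,0])
for c in('scene',):
  for t in('lever_ball','lever_pivot'):print(c,t,[(np.round(d['point'],1),round(d['p'],2)) for d in optics.place_of(c,t)][:2])
for q in(.9,1.0,1.07):
  a=np.arctan2(107,157)-q;print(q,proj('scene',D+(30-190*np.cos(a))*X-56*Y+[0,0,200+190*np.sin(a)]))
cv2.imwrite('pics/s2.png',cv2.resize(s[130:330,230:430,::-1],None,fx=3,fy=3,interpolation=cv2.INTER_CUBIC))
E
```

```text
t 19.67 tcp [446.4  21.7 175.5] yaw 56.5 down [ 0.004 -0.001 -1.   ] shift [-0.0166  0.0027 -0.1834] turn [ 0.001  0.004 -0.012]
[  3.17114191 -10.77430763  19.51304551] 126.90569400787354
scene lever_ball [(array([322.1, 204. ]), 0.77)]
scene lever_pivot [(array([313.8, 223.6]), 0.93)]
0.9 [322.74286962 201.95004788]
1.0 [322.05883298 206.80053676]
1.07 [321.53232943 210.27690359]
```

>>> step_arm:
  series:
    - [[0,0,0.001,0,0,0],[0,0,0.002,0,0,0],[-0.001,0,0.003,0,0,0],[-0.001,0,0.004,0,0,0],[-0.001,0,0.004,0,0,0],[-0.002,0,0.005,0,0,0],[-0.002,0,0.005,0,0,0],[-0.002,0,0.005,0,0,0],[-0.002,0,0.005,0,0,0],[-0.002,0,0.005,0,0,0]]

```text
clock: 20.65
ee_pos: [448.2, 20.6, 170.7]
tcp_rot: [0.904, 3.004, -0.0]
force: [1.3, -10.7, 22.9]
finger_gap: 0.38
gripper_force: 126.9
```

```bash
python3 - <<'E'
from h import *
o=env.get_obs();go([461,15,359],57.2,o);print(o['force'],o['gripper_force'])
E
```

```text
t 20.65 tcp [448.2  20.6 170.7] yaw 56.5 down [ 0.004 -0.001 -1.   ] shift [-0.0146  0.0026 -0.1882] turn [ 0.001  0.004 -0.012]
[  1.30122966 -10.6774347   22.89913948] 126.8504548072815
```

```bash
python3 - <<'E'
from h import *
s=optics.snapshot('scene')
print([(np.round(d['point'],1),round(d['p'],2)) for d in optics.place_of('scene','lever_ball')][:2])
a=cv2.imread('pics/s2.png');b=cv2.resize(s[130:330,230:430,::-1],None,fx=3,fy=3,interpolation=cv2.INTER_CUBIC)
cv2.imwrite('pics/s3.png',np.hstack([a[120:420,150:510],b[120:420,150:510]]))
E
```

```text
[(array([320.9, 205.4]), 0.66)]
```

View pics/s3.png

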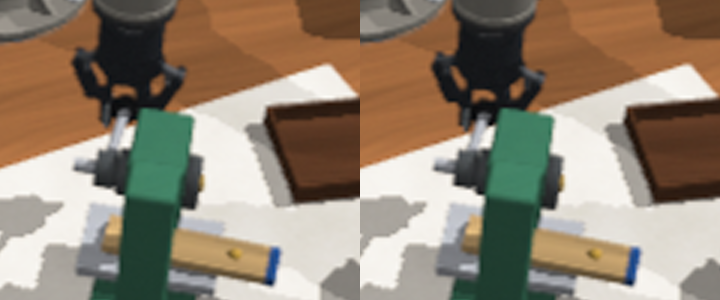

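The scene view shows the ball still pinched, at about (321,205), and the bar in place. I'll press a bit further to feel for the solid stop.

>>> step_arm:
  series:
    - [[0,0,0.001,0,0,0],[0,0,0.002,0,0,0],[-0.001,0,0.003,0,0,0],[-0.001,0,0.004,0,0,0],[-0.002,0,0.005,0,0,0],[-0.002,0,0.005,0,0,0],[-0.002,0,0.005,0,0,0],[-0.002,0,0.005,0,0,0],[-0.002,0,0.005,0,0,0],[-0.002,0,0.005,0,0,0]]

```text
clock: 21.58
ee_pos: [449.9, 19.7, 166.2]
tcp_rot: [0.903, 3.004, -0.001]
force: [-2.6, -10.8, 37.8]
finger_gap: 0.378
gripper_force: 128.0
```

```bash
python3 - <<'E'
from h import *
o=env.get_obs();go([461,15,359],57.2,o);print(o['force'],o['gripper_force'])
E
```

```text
t 21.58 tcp [449.9  19.7 166.2] yaw 56.5 down [ 0.005 -0.002 -1.   ] shift [-0.0127  0.0024 -0.1927] turn [ 0.001  0.005 -0.012]
[ -2.63930797 -10.76917649  37.80194719] 128.01304578781128
```

The force rose steeply to 38 N, so the foot is home. I'll ride the lever back up slowly.

>>> step_arm:
  series:
    - [[0.002,0,-0.005,0,0,0],[0.005,0,-0.011,0,0,0],[0.008,0,-0.018,0,0,0],[0.01,0,-0.025,0,0,0],[0.013,0,-0.032,0,0,0],[0.015,0,-0.039,0,0,0],[0.016,0,-0.046,0,0,0],[0.018,0,-0.053,0,0,0],[0.019,0,-0.06,0,0,0],[0.019,0,-0.066,0,0,0]]

```text
clock: 22.42
ee_pos: [429.8, 31.6, 229.9]
tcp_rot: [-0.904, -3.004, 0.001]
force: [-16.7, 7.9, 2.0]
finger_gap: 0.376
gripper_force: 129.5
```

```bash
python3 - <<'E'
from h import *
o=env.get_obs();go([460.1,14.3,359],57.2,o);print(o['force'],o['gripper_force'])
X=np.array([.8406,-.5417,0]);Y=np.array([.5417,.8406,0]);print(o['force']@X,o['force']@Y)
E
```

```text
t 22.42 tcp [429.8  31.6 229.9] yaw 56.5 down [-0.005  0.001 -1.   ] shift [-0.0343  0.002  -0.1292] turn [-0.002 -0.004 -0.012]
[-16.66205071   7.90599529   2.02854425] 129.45443630218506
-18.28879747381641 -2.380053228222282
```

>>> step_arm:
  series:
    - [[0.001,0,-0.006,0,0,0],[0.002,0,-0.013,0,0,0],[0.002,0,-0.02,0,0,0],[0.002,0,-0.027,0,0,0],[0.002,0,-0.034,0,0,0],[0.001,0,-0.041,0,0,0],[0.001,0,-0.048,0,0,0],[-0.001,0,-0.054,0,0,0],[-0.002,0,-0.06,0,0,0],[-0.004,0,-0.066,0,0,0]]

```text
clock: 23.25
ee_pos: [432.0, 30.6, 295.4]
tcp_rot: [-0.9, -3.002, 0.001]
force: [-42.0, 22.7, 18.6]
finger_gap: 0.374
gripper_force: 115.1
```

```bash
python3 - <<'E'
from h import *
o=env.get_obs();go([460.1,14.3,359],57.2,o);print(o['force'],o['gripper_force'])
X=np.array([.8406,-.5417,0]);Y=np.array([.5417,.8406,0]);print(o['force']@X,o['force']@Y)
E
```

```text
t 23.25 tcp [432.   30.6 295.4] yaw 56.6 down [-0.008  0.001 -1.   ] shift [-0.032   0.0016 -0.0638] turn [-0.003 -0.007 -0.01 ]
[-41.96139253  22.66419755  18.55833736] 115.11259317398071
-47.54994237973796 -3.6789618719502006
```

>>> step_arm:
  series:
    - [[0.002,0,-0.001,0,0,0],[0.004,0,-0.002,0,0,0],[0.003,0,-0.005,0,0,0],[0.003,0,-0.008,0,0,0],[0.002,0,-0.011,0,0,0],[0.001,0,-0.014,0,0,0],[0,0,-0.017,0,0,0],[-0.001,0,-0.02,0,0,0],[-0.002,0,-0.023,0,0,0],[-0.003,0,-0.026,0,0,0]]

```text
clock: 24.08
ee_pos: [435.5, 28.9, 321.9]
tcp_rot: [-0.898, -3.004, 0.001]
force: [-25.9, 11.1, 15.2]
finger_gap: 0.372
gripper_force: 111.2
```

```bash
python3 - <<'E'
from h import *
o=env.get_obs();go([460.1,14.3,359],57.2,o);print(o['force'],o['gripper_force'])
X=np.array([.8406,-.5417,0]);Y=np.array([.5417,.8406,0]);print(o['force']@X,o['force']@Y)
E
```

```text
t 24.08 tcp [435.5  28.9 321.9] yaw 56.7 down [-0.006  0.001 -1.   ] shift [-0.0284  0.0012 -0.0372] turn [-0.002 -0.005 -0.009]
[-25.93112824  11.14673258  15.23830626] 111.1758041381836
-27.835891438148753 -4.676948757552749
```

```bash
cat > ball.py <<'E'
from ov import *
def ball():
    X=np.array([.8406,-.5417,0]);Y=np.array([.5417,.8406,0]);D=np.array([600,-5,0.])
    for c in('wrist','top','scene'):
        optics.snapshot(c);m=optics.camera_model(c)
        for d in optics.place_of(c,'lever_ball')[:2]:
            o,r=ray(c,d['point'],m);t=((D-56*Y-o)@Y)/(r@Y);p=o+t*r;v=p-D;px=v@X-30;pz=p[2]-200
            q=np.linspace(-.1,1.1,241);a=np.arctan2(107,157)-q
            B=D[None]+np.outer(30-190*np.cos(a),X)-56*Y+np.outer(200+190*np.sin(a),[0,0,1])
            dist=np.linalg.norm(np.cross(B-o,r),axis=1);k=dist.argmin()
            print(c,np.round(d['point']),round(d['p'],2),'plane',round(px,1),round(pz,1),'q',round(q[k],3),'err',round(dist[k],1),'ball',B[k].round(1))
    o=env.get_obs();print('tcp rel press x,y,z',np.round([(o['ee_pos']-D)@X,(o['ee_pos']-D)@Y,o['ee_pos'][2]],1),o['force'].round(1))
E
python3 -c "
from ball import *
ball()"
```

```text
wrist [283. 307.] 0.72 plane -519.1 577.4 q 0.22 err 5.1 ball [446.5  27.3 270.2]
scene [326. 173.] 0.73 plane -210.4 55.8 q 0.115 err 6.0 ball [453.5  22.8 288.3]
tcp rel press x,y,z [-156.7  -60.6  321.8] [-28.2  10.9  16.1]
```

```bash
python3 - <<'E'
from ball import *
w=optics.snapshot('wrist');m=optics.camera_model('wrist');o=env.get_obs()
Rt=R.from_rotvec(o['tcp_rot']).as_matrix()
for p in((0,0,52),(-10,0,52),(10,0,52),(0,0,42),(0,0,62)):print(p,proj('wrist',o['ee_pos']+Rt@np.array(p),m).round(1))
print([(np.round(d['point'],1),round(d['p'],2)) for d in optics.find_in('wrist','lever_ball')],[(np.round(d['point'],1),round(d['p'],2)) for d in optics.place_of('wrist','lever_ball')])
g=w.max(2).astype(int)
print('col283 rows',[(r,int(g[r,283])) for r in range(230,372,4)])
for r in(290,300,310,320):print(r,[int(v) for v in g[r,230:340:4]])
print(o['wrist_torque'].round(2),o['force'].round(1))
E
```

```text
(0, 0, 52) [283.9 288.9]
(-10, 0, 52) [283.9 307.8]
(10, 0, 52) [283.9 268.6]
(0, 0, 42) [284.  301.4]
(0, 0, 62) [283.9 277.8]
[(array([285.5, 312.7]), 0.89)] [(array([285.8, 309.4]), 0.62)]
col283 rows [(230, 209), (234, 207), (238, 204), (242, 157), (246, 155), (250, 156), (254, 153), (258, 154), (262, 148), (266, 152), (270, 53), (274, 42), (278, 42), (282, 39), (286, 39), (290, 38), (294, 36), (298, 35), (302, 35), (306, 33), (310, 32), (314, 31), (318, 32), (322, 25), (326, 25), (330, 23), (334, 25), (338, 24), (342, 19), (346, 19), (350, 112), (354, 113), (358, 44), (362, 20), (366, 20), (370, 24)]
290 [69, 146, 90, 50, 49, 40, 41, 41, 38, 38, 41, 39, 39, 38, 36, 38, 38, 31, 41, 29, 29, 27, 28, 33, 43, 70, 101, 41]
300 [48, 44, 45, 50, 41, 32, 35, 36, 32, 35, 37, 34, 37, 36, 36, 35, 29, 29, 25, 27, 27, 28, 27, 22, 34, 30, 37, 35]
310 [40, 39, 46, 48, 33, 27, 32, 28, 31, 31, 29, 28, 37, 29, 29, 27, 28, 24, 23, 21, 23, 26, 23, 27, 34, 24, 35, 34]
320 [36, 37, 39, 35, 27, 26, 28, 23, 28, 25, 24, 28, 27, 28, 25, 26, 25, 26, 21, 36, 19, 24, 22, 24, 25, 23, 32, 32]
[2.97 5.19 1.7 ] [-27.8  11.2  16.1]
```

>>> step_arm:
  series:
    - [[0,0,0,0,0,0],[0,0,0,0,0,0],[-0.001,0,0,0,0,0],[-0.002,0,0.001,0,0,0],[-0.003,0,0.001,0,0,0],[-0.004,0,0.002,0,0,0],[-0.005,0,0.002,0,0,0],[-0.006,0,0.002,0,0,0],[-0.006,0,0.002,0,0,0],[-0.006,0,0.002,0,0,0]]
  force: 60

```text
clock: 25.37
ee_pos: [435.6, 29.0, 318.5]
tcp_rot: [-0.891, -2.994, 0.002]
force: [-73.0, 36.7, 36.1]
finger_gap: 0.367
gripper_force: 116.7
```

```bash
cat >> ball.py <<'E'
def rel():
    w=optics.snapshot('wrist');m=optics.camera_model('wrist');o=env.get_obs();g=w.max(2).astype(int)
    c=g[:,281:287].mean(1);r=np.where(c[200:340]<80)[0][0]+200
    b=np.where(c[r:400]>80)[0];print('ball rows',r,r+b[0] if len(b) else None)
    go([460.1,14.3,359],57.2,o)
    X=np.array([.8406,-.5417,0]);Y=np.array([.5417,.8406,0]);v=o['ee_pos']-[600,-5,0]
    print('rel pivot',round(v@X-30,1),round(v@Y+56,1),round(o['ee_pos'][2]-252,1),'F',np.round([o['force']@X,o['force']@Y,o['force'][2]],1),o['finger_gap']*85.4,o['gripper_force'])
E
python3 -c "
from ball import *
rel()"
```

```text
ball rows 269 349
t 25.42 tcp [435.6  29.  318.5] yaw 56.9 down [-0.018  0.004 -1.   ] shift [-0.0279  0.0008 -0.0409] turn [-0.007 -0.017 -0.006]
rel pivot -186.6 -4.5 66.5 F [-81.5  -7.6  36. ] 31.58389352093135 116.73505067825317
```

>>> step_arm:
  series:
    - [[0.001,0,-0.002,0,0,0],[0.001,0,-0.004,0,0,0],[0,0,-0.006,0,0,0],[-0.001,0,-0.009,0,0,0],[-0.002,0,-0.012,0,0,0],[-0.003,0,-0.014,0,0,0],[-0.005,0,-0.017,0,0,0],[-0.006,0,-0.019,0,0,0],[-0.007,0,-0.021,0,0,0],[-0.008,0,-0.023,0,0,0]]

```text
clock: 26.25
ee_pos: [444.8, 23.6, 342.8]
tcp_rot: [-0.894, -2.999, 0.001]
force: [-51.9, 27.8, 33.7]
finger_gap: 0.37
gripper_force: 116.7
```

```bash
python3 -c "
from ball import *
rel()"
```

```text
ball rows 269 348
t 26.3 tcp [445.   23.5 343.1] yaw 56.8 down [-0.011  0.003 -1.   ] shift [-0.0175  0.0005 -0.0161] turn [-0.004 -0.011 -0.007]
rel pivot -175.8 -4.0 91.1 F [-61.1  -6.2  35. ] 31.536808284957413 116.90798878669739
```

>>> step_arm:
  series:
    - [[-0.001,0,-0.002,0,0,0],[-0.002,0,-0.004,0,0,0],[-0.003,0,-0.006,0,0,0],[-0.004,0,-0.008,0,0,0],[-0.005,0,-0.01,0,0,0],[-0.006,0,-0.011,0,0,0],[-0.007,0,-0.012,0,0,0],[-0.007,0,-0.013,0,0,0],[-0.008,0,-0.014,0,0,0],[-0.008,0,-0.015,0,0,0]]

```text
clock: 27.13
ee_pos: [452.0, 19.4, 358.6]
tcp_rot: [-0.893, -3.002, 0.001]
force: [-49.0, 25.7, 38.6]
finger_gap: 0.37
gripper_force: 108.6
```

```bash
python3 -c "
from ball import *
rel();ball()"
```

```text
ball rows 269 347
t 27.18 tcp [452.2  19.3 358.8] yaw 56.9 down [-0.009  0.002 -1.   ] shift [-0.0094  0.0001 -0.0003] turn [-0.003 -0.009 -0.006]
rel pivot -167.5 -3.6 106.8 F [-58.7  -6.4  42.1] 31.27558284296862 109.01377201080322
wrist [286. 306.] 0.88 plane -21421.3 32250.5 q 0.01 err 3.1 ball [462.   17.3 305.4]
scene [326. 169.] 0.63 plane -185.6 91.3 q -0.07 err 5.5 ball [469.5  12.5 317.7]
tcp rel press x,y,z [-137.6  -59.6  358.6] [-52.1  27.9  40.7]
```

>>> step_arm:
  series:
    - [[0,0,-0.001,0,0,0],[-0.001,0,-0.001,0,0,0],[-0.001,0,-0.002,0,0,0],[-0.002,0,-0.003,0,0,0],[-0.002,0,-0.003,0,0,0],[-0.002,0,-0.004,0,0,0],[-0.003,0,-0.004,0,0,0],[-0.003,0,-0.004,0,0,0],[-0.003,0,-0.004,0,0,0],[-0.003,0,-0.004,0,0,0]]

```text
clock: 28.32
ee_pos: [453.2, 18.6, 360.5]
tcp_rot: [-0.89, -2.998, -0.0]
force: [-51.4, 34.5, 15.7]
finger_gap: 0.369
gripper_force: 106.9
```

```bash
python3 -c "
from ball import *
rel();f=env.get_obs()['force'];fx=f@np.array([.8406,-.5417,0]);print('tang',.56*fx+.83*f[2],'rad',-.83*fx+.56*f[2])"
```

```text
ball rows 268 347
t 28.37 tcp [453.2  18.6 360.5] yaw 56.9 down [-0.014  0.004 -1.   ] shift [-0.0081  0.0001  0.0014] turn [-0.004 -0.014 -0.005]
rel pivot -166.2 -3.6 108.5 F [-62.6   1.1  16.1] 31.624719324644115 106.88925504684448
tang -21.639953427009694 rad 60.9612772589459
```

The lever is against the top stop: tangential force is -22 N and the tool no longer advances. I'll release and retreat upward.

>>> step_arm:
  series:
    - [[0.003,0,0.002,0,0,0],[0.003,0,0.002,0,0,0],[0.003,0,0.002,0,0,0],[0.003,0,0.002,0,0,0],[0.003,0,0.002,0,0,0],[0.003,0,0.002,0,0,0],[0.003,0,0,0,0,0],[0.003,0,-0.01,0,0,0],[0.003,0,-0.025,0,0,0],[0.003,0,-0.045,0,0,0]]
  jaw: 0.085

```text
clock: 29.2
ee_pos: [455.9, 14.8, 407.7]
tcp_rot: [-0.905, -3.007, 0.0]
force: [0.7, -0.2, -0.0]
finger_gap: 0.996
gripper_force: 0.0
```

```bash
python3 - <<'E'
from ball import *
ball()
m=optics.camera_model('wrist')
for d in optics.place_of('wrist','bar_grip')[:2]:print('grip',np.round(d['point']),round(d['p'],2),np.round(onz('wrist',d['point'],67,m),1))
for d in optics.place_of('wrist','bar_center')[:2]:print('cen',np.round(d['point']),round(d['p'],2),np.round(onz('wrist',d['point'],67,m),1))
go([659.6,88,450],-32.8);print(env.get_obs()['joints'].round(2))
E
```

```text
wrist [296. 343.] 0.73 plane -155.1 189.3 q -0.1 err 36.6 ball [472.5  10.5 322.1]
wrist [288. 252.] 0.72 plane -92.0 -26.6 q -0.015 err 1.7 ball [464.3  15.8 309.3]
scene [323. 169.] 0.95 plane -120.6 140.8 q -0.1 err 3.8 ball [472.5  10.5 322.1]
tcp rel press x,y,z [-131.8  -61.4  407. ] [ 0.5 -0.2 -0.5]
grip [400. 260.] 0.95 [657.9  84.5  67. ]
grip [ 39. 335.] 0.55 [ 445.6 -593.3   67. ]
cen [365. 262.] 0.64 [629.8  38.4  67. ]
cen [ 99. 161.] 0.64 [ 294.7 -194.    67. ]
t 29.6 tcp [456.   14.8 406.7] yaw 56.5 down [-0.001  0.    -1.   ] shift [-0.1293  0.1735 -0.0434] turn [-1.000e-03 -0.000e+00  1.558e+00]
[ 0.44  0.01 -0.61  1.91  0.    1.23  0.82]
```

>>> step_arm:
  series:
    - [[0,0,-0.03,0,0,0],[0,0,-0.05,0,0,0.08],[-0.01,0.012,-0.05,0,0,0.2],[-0.025,0.03,-0.05,0,0,0.32],[-0.04,0.055,-0.05,0,0,0.44],[-0.055,0.08,-0.05,0,0,0.56],[-0.075,0.105,-0.05,0,0,0.68],[-0.095,0.13,-0.05,0,0,0.8],[-0.115,0.155,-0.05,0,0,0.92],[-0.13,0.174,-0.05,0,0,1.04]]

```text
clock: 30.43
ee_pos: [662.6, 88.7, 455.7]
tcp_rot: [-2.286, -2.153, 0.002]
force: [-0.8, -0.7, 0.5]
finger_gap: 0.993
gripper_force: 0.0
```

```bash
python3 - <<'E'
from ball import *
o=env.get_obs();go([659.6,88.2,250],-32.8,o);print(o['joints'].round(2))
E
```

```text
t 30.43 tcp [662.6  88.7 455.7] yaw -3.4 down [-0.002  0.    -1.   ] shift [-0.0007 -0.0026  0.2057] turn [-0.002  0.     0.512]
[ 0.17  0.38 -0.56  1.39  0.2   1.43 -0.45]
```

>>> step_arm:
  series:
    - [[0,-0.001,0.01,0,0,0.1],[0,-0.002,0.03,0,0,0.22],[0,-0.003,0.055,0,0,0.34],[-0.001,-0.003,0.08,0,0,0.44],[-0.001,-0.003,0.11,0,0,0.512],[-0.001,-0.003,0.145,0,0,0.512],[-0.001,-0.003,0.175,0,0,0.512],[-0.001,-0.003,0.195,0,0,0.512],[-0.001,-0.003,0.205,0,0,0.512],[-0.001,-0.003,0.205,0,0,0.512]]

```text
clock: 31.27
ee_pos: [656.7, 87.1, 249.5]
tcp_rot: [-2.752, -1.512, 0.006]
force: [-0.6, 0.1, 1.1]
finger_gap: 0.992
gripper_force: 0.0
```

```bash
python3 - <<'E'
from ball import *
o=env.get_obs();w=optics.snapshot('wrist');m=optics.camera_model('wrist')
for t in('bar_grip','foot_top'):
  for d in optics.place_of('wrist',t)[:2]:print(t,np.round(d['point']),round(d['p'],2),np.round(onz('wrist',d['point'],67,m),1))
T=pts([600,-5],-32.8);print('home expect',proj('wrist',T(0,101,79),m))
b=(w[:,:,2].astype(int)>w[:,:,0]+40)&(np.indices(w.shape[:2])[0]<330)&(abs(np.indices(w.shape[:2])[1]-284)<90)
ys,xs=np.where(b);print('blue',xs.min(),xs.max(),ys.min(),ys.max(),'expect',proj('wrist',T(-25,151,74),m),proj('wrist',T(25,151,74),m))
go([660,88.6,132.8],-32.8,o)
E
```

```text
bar_grip [286. 202.] 0.96 [660.1  87.9  67. ]
foot_top [286. 326.] 0.68 [593.5 -16.6  67. ]
home expect [285.83852653 217.84168222]
blue 256 319 154 170 expect [253.64737026 153.51785135] [318.92393126 153.97825114]
t 31.27 tcp [656.7  87.1 249.5] yaw -32.4 down [-0.004 -0.    -1.   ] shift [0.0034 0.0024 0.1167] turn [-0.003  0.003  0.007]
```

>>> step_arm:
  series:
    - [[0.001,0.001,0.02,0,0,0.006],[0.003,0.002,0.05,0,0,0.006],[0.003,0.002,0.08,0,0,0.006],[0.003,0.002,0.1,0,0,0.006],[0.003,0.002,0.112,0,0,0.006],[0.003,0.002,0.117,0,0,0.006],[0.003,0.002,0.117,0,0,0.006],[0.003,0.002,0.117,0,0,0.006],[0.003,0.002,0.117,0,0,0.006],[0.003,0.002,0.117,0,0,0.006]]

```text
clock: 32.25
ee_pos: [661.5, 88.9, 136.7]
tcp_rot: [2.757, 1.504, 0.003]
force: [-0.5, 0.1, 0.2]
finger_gap: 0.996
gripper_force: 0.0
```

>>> step_arm:
  series:
    - [[0,0,0,0,0,0],[0,0,0,0,0,0],[0,0,0,0,0,0],[0,0,0,0,0,0],[0,0,0,0,0,0],[0,0,0,0,0,0],[0,0,0,0,0,0],[0,0,0,0,0,0],[0,0,0,0,0,0],[0,0,0,0,0,0]]
  jaw: 0.03
  force: 80

```text
clock: 33.08
ee_pos: [661.1, 88.8, 135.8]
tcp_rot: [2.758, 1.504, 0.001]
force: [-2.0, -0.5, 7.4]
finger_gap: 0.557
gripper_force: 82.1
```

```bash
python3 - <<'E'
from ball import *
o=env.get_obs();T=pts([600,-5],-32.8);print(o['finger_gap']*85.4,o['force'].round(1),o['gripper_force'])
go([*T(-85,150,0)[:2],150],-32.8,o);go([*T(0,150,0)[:2],150],-32.8,o)
# tray pose from top corners z=30
C=np.array([onz('top',(x/2+90,y/2+130),30)[:2] for x,y in[(43,153),(192,178),(180,260),(24,234)]])
print(C.round(),C.mean(0),'yaw of long side',np.degrees(np.arctan2(*(C[0]+C[3]-C[1]-C[2])[::-1])))
E
```

```text
47.57511301348459 [-2.  -0.5  7.4] 82.06628322601318
t 33.08 tcp [661.1  88.8 135.8] yaw -32.8 down [ 0. -0. -1.] shift [ 0.0381 -0.0855 -0.0142] turn [ 0. -0.  0.]
t 33.08 tcp [661.1  88.8 135.8] yaw -32.8 down [ 0. -0. -1.] shift [ 0.0381 -0.0005 -0.0142] turn [ 0. -0.  0.]
[[584. 479.]
 [539. 214.]
 [394. 227.]
 [439. 499.]] [489.06514802 355.08763095] yaw of long side 80.4031342504854
```

>>> step_arm:
  series:
    - [[0,0,-0.004,0,0,0],[0.002,0,-0.009,0,0,0],[0.012,0,-0.011,0,0,0],[0.025,0,-0.011,0,0,0],[0.037,-0.005,-0.011,0,0,0],[0.04,-0.025,-0.011,0,0,0],[0.04,-0.05,-0.014,0,0,0],[0.04,-0.075,-0.025,0,0,0],[0.04,-0.09,-0.045,0,0,0],[0.045,-0.095,-0.065,0,0,0]]

```text
clock: 33.92
ee_pos: [602.5, 181.1, 200.1]
tcp_rot: [-2.754, -1.509, 0.004]
force: [0.9, 0.9, -0.9]
finger_gap: 0.554
gripper_force: 82.5
```

```bash
python3 - <<'E'
from ball import *
o=env.get_obs();print(o['finger_gap']*85.4,o['force'].round(1),o['gripper_force'])
w=optics.snapshot('wrist');m=optics.camera_model('wrist')
for c in('wrist','scene','top'):
  if c!='wrist':optics.snapshot(c);m=optics.camera_model(c)
  for d in optics.place_of(c,'tray')[:1]:print(c,np.round(d['point']),round(d['p'],2),np.round(onz(c,d['point'],0,m),1))
go([499,414,196],-9.6,o)
E
```

```text
47.34952306054054 [ 0.9  0.9 -0.9] 82.45797157287598
wrist [ 78. 106.] 0.92 [489.8 367.1   0. ]
scene [408. 220.] 0.81 [493.  374.8   0. ]
top [145. 235.] 0.72 [487.8 362.7   0. ]
t 33.92 tcp [602.5 181.1 200.1] yaw -32.6 down [-0.003  0.    -1.   ] shift [ 0.1406 -0.2126  0.0044] turn [-0.003  0.001 -0.401]
```

>>> step_arm:
  series:
    - [[0.012,-0.018,0,0,0,-0.03],[0.03,-0.045,0,0,0,-0.08],[0.048,-0.073,0,0,0,-0.13],[0.066,-0.1,0,0,0,-0.18],[0.084,-0.127,0,0,0,-0.23],[0.102,-0.154,0,0,0,-0.28],[0.12,-0.18,0,0,0,-0.33],[0.134,-0.2,0,0,0,-0.38],[0.143,-0.212,0,0,0,-0.4],[0.146,-0.215,0,0,0,-0.401]]

```text
clock: 35.05
ee_pos: [502.1, 419.5, 199.3]
tcp_rot: [-2.399, -2.026, 0.002]
force: [-0.2, 0.1, -1.0]
finger_gap: 0.556
gripper_force: 82.5
```

```bash
python3 - <<'E'
from ball import *
o=env.get_obs();print(o['finger_gap']*85.4,o['gripper_force'])
w=optics.snapshot('wrist');m=optics.camera_model('wrist');p=o['ee_pos']
a=np.radians(80.4);d=np.array([np.cos(a),np.sin(a),0]);n=np.array([d[1],-d[0],0]);C=np.array([490,362,30])
for s in(-1,1):print('far corner expect',proj('wrist',C+135*d+s*75*n,m).round())
optics.snapshot('top')
for t in('tray','bar_center'):
  for q in optics.place_of('wrist',t)[:2]:print(t,np.round(q['point']),round(q['p'],2),onz('wrist',q['point'],0,m).round())
# edges along ray toward far wall and sideways: print brightness profile across image row of far wall col 284
g=w.max(2).astype(int);print('col284',[(r,int(g[r,284])) for r in range(0,200,8)]);print('row140',[(c,int(g[140,c])) for c in range(100,460,12)])
go([500,420,84],-9.6,o)
E
```

```text
47.50858532697279 82.48362421989441
far corner expect [179. 112.]
far corner expect [380. 111.]
bar_center [280. 361.] 0.69 [468. 237.   0.]
col284 [(0, 166), (8, 168), (16, 170), (24, 171), (32, 170), (40, 162), (48, 160), (56, 163), (64, 162), (72, 166), (80, 170), (88, 154), (96, 154), (104, 150), (112, 83), (120, 75), (128, 74), (136, 65), (144, 93), (152, 92), (160, 92), (168, 93), (176, 90), (184, 91), (192, 92)]
row140 [(100, 165), (112, 159), (124, 163), (136, 149), (148, 152), (160, 157), (172, 160), (184, 109), (196, 57), (208, 80), (220, 72), (232, 84), (244, 67), (256, 67), (268, 84), (280, 69), (292, 61), (304, 62), (316, 67), (328, 67), (340, 62), (352, 67), (364, 67), (376, 95), (388, 147), (400, 150), (412, 142), (424, 140), (436, 134), (448, 136)]
t 35.05 tcp [502.1 419.5 199.3] yaw -9.6 down [-0.002  0.001 -1.   ] shift [ 1.000e-04 -1.900e-03  1.153e-01] turn [-0.002 -0.    -0.   ]
```

>>> step_arm:
  series:
    - [[0,0,0.015,0,0,0],[0,0,0.035,0,0,0],[0,0,0.055,0,0,0],[0,0,0.075,0,0,0],[0,0,0.09,0,0,0],[0,0,0.1,0,0,0],[0,0,0.107,0,0,0],[0,0,0.111,0,0,0],[0,0,0.113,0,0,0],[0,0,0.114,0,0,0]]

```text
clock: 36.08
ee_pos: [503.9, 417.4, 86.6]
tcp_rot: [-2.403, -2.023, -0.001]
force: [-0.5, -0.5, -0.8]
finger_gap: 0.556
gripper_force: 82.5
```

>>> step_arm:
  series:
    - [[0,0,0.001,0,0,0],[0,0,0.002,0,0,0],[0,0,0.003,0,0,0],[0,0,0.004,0,0,0],[0,0,0.004,0,0,0],[0,0,0.005,0,0,0],[0,0,0.005,0,0,0],[0,0,0.005,0,0,0],[0,0,0.005,0,0,0],[0,0,0.005,0,0,0]]

```text
clock: 36.92
ee_pos: [503.7, 417.3, 82.2]
tcp_rot: [2.403, 2.023, 0.001]
force: [-3.7, -4.4, 13.5]
finger_gap: 0.561
gripper_force: 84.1
```

>>> step_arm:
  series:
    - [[0,0,0,0,0,0],[0,0,0,0,0,0],[0,0,0,0,0,0],[0,0,0,0,0,0],[0,0,0,0,0,0],[0,0,0,0,0,0],[0,0,-0.005,0,0,0],[0,0,-0.02,0,0,0],[0,0,-0.045,0,0,0],[0,0,-0.075,0,0,0]]
  jaw: 0.085

```text
clock: 37.75
ee_pos: [503.0, 416.9, 157.0]
tcp_rot: [-2.402, -2.024, 0.003]
force: [0.4, 1.0, 0.2]
finger_gap: 0.996
gripper_force: 0.0
```

>>> step_arm:
  series:
    - [[0,0,-0.03,0,0,0],[0,0,-0.06,0,0,0],[0,0,-0.09,0,0,0],[0,0,-0.12,0,0,0],[0,0,-0.15,0,0,0],[0,0,-0.165,0,0,0],[0,0,-0.17,0,0,0],[0,0,-0.17,0,0,0],[0,0,-0.17,0,0,0],[0,0,-0.17,0,0,0]]

```text
clock: 38.58
ee_pos: [503.3, 416.8, 325.3]
tcp_rot: [2.403, 2.024, -0.002]
force: [-0.6, 0.3, -0.8]
finger_gap: 0.995
gripper_force: 0.0
```

```bash
python3 - <<'E'
from ball import *
o=env.get_obs();print(o['ee_pos'],o['force'].round(1))
for c in('wrist','scene','top'):
  optics.snapshot(c);m=optics.camera_model(c)
  for t in('bar_center','bar_grip','tray'):
    for q in optics.place_of(c,t)[:3]:print(c,t,np.round(q['point']),round(q['p'],2),onz(c,q['point'],0 if t=='tray' else 12,m).round())
w=optics.snapshot('wrist');m=optics.camera_model('wrist')
b=(w[:,:,2].astype(int)>w[:,:,0]+40)&(np.indices(w.shape[:2])[0]<330);b[:,:150]=0;b[:,420:]=0
ys,xs=np.where(b);print('blue',xs.min(),xs.max(),ys.min(),ys.max())
a=np.radians(80.4);d=np.array([np.cos(a),np.sin(a),0]);n=np.array([d[1],-d[0],0])
G=np.array([503.7,417.3,19])
print('expect',proj('wrist',G+40*d-25*n,m).round(),proj('wrist',G+40*d+25*n,m).round())
ball()
E
```

```text
[503.30825529 416.78969962 325.2549548 ] [-0.6  0.3 -0.8]
wrist bar_center [285. 223.] 0.95 [494. 355.  12.]
wrist bar_grip [282. 172.] 0.79 [502. 419.  12.]
scene bar_center [129. 285.] 0.87 [ 500. -681.   12.]
scene bar_center [241. 215.] 0.72 [ 285. -235.   12.]
scene bar_center [406. 222.] 0.55 [512. 350.  12.]
scene bar_grip [125. 277.] 0.76 [ 463. -688.   12.]
scene bar_grip [244. 221.] 0.71 [ 321. -233.   12.]
scene bar_grip [422. 218.] 0.6 [510. 420.  12.]
scene tray [406. 218.] 0.88 [481. 370.   0.]
top bar_center [441. 234.] 0.96 [ 488. -681.   12.]
top bar_center [314. 296.] 0.69 [ 273. -230.   12.]
top bar_grip [444. 248.] 0.85 [ 439. -689.   12.]
top bar_grip [315. 280.] 0.59 [ 328. -236.   12.]
top tray [234. 223.] 0.23 [530.  48.   0.]
blue 154 419 143 329
expect [262. 142.] [305. 141.]
top [237. 224.] 0.88 plane -147.9 48.6 q 0.01 err 12.1 ball [462.   17.3 305.4]
scene [325. 168.] 0.89 plane -163.9 109.9 q -0.1 err 3.1 ball [472.5  10.5 322.1]
scene [420. 217.] 0.69 plane 3008.9 2851.6 q 0.745 err 338.6 ball [436.9  33.5 172.2]
tcp rel press x,y,z [-309.7  302.7  326.3] [-0.3  0.3  0.2]
```

```bash
python3 -c "
from plant import order
print(order.sign_off())"
```

```text
the job is handed in; nothing more can be done
None
```

The job is handed in: the foot was pressed home as judged by a steep force rise (I did not measure it directly). I rode the lever back to its top stop, laid the bar feet-up in the tray, and did not touch the bowl or jar. The judging result is not known.

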